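# Press re-faced counter stamps under a toggle clamp and hang them on the stamp rail

## Robot

A 6-joint arm with a two-finger parallel gripper is mounted at the origin on the work surface. World frame = base frame: x ahead of the robot, y to its left, z up, the work surface at z = 0. Lengths are in m, angles in rad, forces in N, time in s.
With the tool pointing down it reaches from about 0.375 to 0.9 m from the base axis. Payload 3.1 kg.
Tool frame: the origin (TCP) lies between the finger pads; the fingertips stand manip.nose_length ahead of it and the grasp point (between the pads) lies 5 mm behind it (manip.nose_length is the distance from the TCP to the fingertips, in m); z points along the fingers, y is the line along which they close (so a half turn about z gives the same grasp; the last joint's range is limited). The gripper opens to 85 mm and grips with 20 to 120 N. Pads are 22 mm wide; open, the fingers measure 114 mm over their backs; the gripper's body (76 mm by 85 mm) begins 54 mm behind the grasp point. The pads swing forward as they close: fully open they stand 13 mm farther back than shut.
Start: joints at [1.038, 0.527, 1.433, -0, 1.181, -0.178], TCP at [0.217, 0.586, 0.245] pointing down, gripper open.
Joint ranges: [-3.08, 3.08], [-0.75, 2.2], [0.22, 2.44], [-1.43, 4.57], [0, 2.65], [-2.85, 2.85]. Speed limits (rad/s): [2.79, 2.79, 3.14, 3.14, 3.14, 3.14].

## Interface

Orientations are given as a unit quaternion [x, y, z, w].
In Python, from station import monitor, eyes, job, manip gives the robot as it stands.
- The arm moves only by the shell command python3 -m pendant 'ROWS' [FORCE]. ROWS is JSON, a list that holds one entry, the list of rows, each a list of 7 numbers: the shift along the tool's x, y, z as a fraction of full scale, then the turn, a rotation vector about the tool's x, y, z as a fraction of full scale, then the opening, from 0 (shut) to 1 (fully open). A call has 1 to 20 rows; each row shifts and turns the commanded pose from where the row before left it, along the tool's axes as they then stand; what a row does not reach is not made up. Full scale, the value 1, is 800 mm for a shift and 0.12 rad for a turn. A row lasts 1/10 s, in which the tool goes at most 50 mm and 8.59 degrees, less where a joint would pass 70% of its speed; a pose out of reach is approached as far as the arm can. A call with a number of a shift or a turn outside -1 to 1 is refused whole. A call with a gripper value outside its range is refused whole. The fingers move at their own pace and stop on an object; FORCE is the grip in N (left out, the last holds). Time passes only in rows, so rows that do not move let the fingers close. It gives the time, the measured TCP pose, the force, the opening and the grip force at its end, in the units of the state.
- monitor.sense(): the state, without advancing time (a new reading comes with each control period).
- eyes.snapshot(name): name is "scene" or "top" or "wrist"; returns a dict with "pixels" (420x560x3 uint8, red, green, blue), "depth" (420x560 float32, m along the optical axis (not along the pixel's ray), 0 where there is no reading), "intrinsics" (3x3 intrinsics, pixels), "eye" and "attitude" of the camera in the world. Camera axes: x right, y down, z forward; pixel columns grow to the right and rows downward; lengths in m; the calibration is good to about 2 mm. A picture is of the moment at which its call begins.
- job.sign_off(): hands the job in; it is judged then, once.
The state is a dict: "t": time; "q": joint angles; "qd": joint speeds; "tau": joint torques, N m; "tcp_pos": TCP position; "tool_rot": TCP orientation; "force": force on the tool from outside, world axes, zero at the start; "ft_torque": the same for the moment, N m; "finger_gap": opening from 0.0 (shut) to 1.0 (fully open); "gripper_force": force on a finger pad.
Only numpy, scipy, OpenCV 4.12 (cv2) and the standard library are available. Lean on these libraries where they do the work, as an engineer would, in place of code of your own. Each camera call takes 0.05 s, during which the arm holds its last target. There are 200 camera calls.

## Task

The rubber stamps standing on the cashier's desk have newly stuck faces: stand every one of them in its own pocket of the press nest, swing the toggle clamp over centre until it is locked with its bar pressing on them, then swing it fully back open. After that, hang all the stamps by their collars in the slotted rail, entering at its open end and sliding each one along until its handle is past the black line, and leave the bottle, sponge cup and calculator alone.

Things in the scene. Friction and masses are not known exactly. Their poses are not given: they have to be found in the camera images.
- stamp1_mid (a point): Rubber stamp, upright: base 46 (its x) x 36 (its y) x 16 mm, neck 9 mm thick and 18 long, collar 28 mm across and 5 thick (underside 34 mm above the stamp's foot), round wooden handle 24 mm across, 40 tall; 79 mm in all, about 160 g. All alike, also after a half turn. Point: on its axis 39.5 mm above the foot (the handle spans -0.5 to +39.5 mm of it); z up. Two or three stamps are present.
- stamp2_mid (a point): Rubber stamp, upright: base 46 (its x) x 36 (its y) x 16 mm, neck 9 mm thick and 18 long, collar 28 mm across and 5 thick (underside 34 mm above the stamp's foot), round wooden handle 24 mm across, 40 tall; 79 mm in all, about 160 g. All alike, also after a half turn. Point: on its axis 39.5 mm above the foot (the handle spans -0.5 to +39.5 mm of it); z up. Two or three stamps are present.
- stamp3_mid (a point): Rubber stamp, upright: base 46 (its x) x 36 (its y) x 16 mm, neck 9 mm thick and 18 long, collar 28 mm across and 5 thick (underside 34 mm above the stamp's foot), round wooden handle 24 mm across, 40 tall; 79 mm in all, about 160 g. All alike, also after a half turn. Point: on its axis 39.5 mm above the foot (the handle spans -0.5 to +39.5 mm of it); z up. Two or three stamps are present.
- pocket1 (a point): Centre of the floor of nest pocket 1 of three (floor 10 mm above the desk). A pocket is 52 mm (fixture x) by 42 mm (fixture y), 8 mm deep: a stamp's base goes in with its long side along fixture x. Pockets are 76 mm apart along fixture y. Any stamp fits any pocket.
- pocket2 (a point): Centre of the floor of nest pocket 2 of three (floor 10 mm above the desk). A pocket is 52 mm (fixture x) by 42 mm (fixture y), 8 mm deep: a stamp's base goes in with its long side along fixture x. Pockets are 76 mm apart along fixture y. Any stamp fits any pocket.
- pocket3 (a point): Centre of the floor of nest pocket 3 of three (floor 10 mm above the desk). A pocket is 52 mm (fixture x) by 42 mm (fixture y), 8 mm deep: a stamp's base goes in with its long side along fixture x. Pockets are 76 mm apart along fixture y. Any stamp fits any pocket.
- fixture: Fixed press fixture: plate with the grey three-pocket nest (245 mm along its y, 75 along x) and a toggle clamp on its +x side. Origin: on the desk under the nest's middle; z up. Open, the clamp's arm and 184 mm wide bar stand up leaning back, front edge about 80 mm beyond the pocket centres in +x, top about 215 mm above the desk.
- handle_pivot (a point): Axis of the clamp handle's hinge, at fixture (97, 0, 96.5) mm; the axis runs along fixture y.
- grip (a point): Centre of the black barrel grip across the end of the clamp handle, 32 mm long (along fixture y), 22 mm thick. It swings in the fixture's x-z plane: at handle value u it is at handle_pivot + 105 mm x (sin(1.225 - u), 0, cos(1.225 - u)) in fixture axes. It can be pinched by its ends from above and turns in the fingers as it is led along.
- clamp_handle (a joint): Clamp handle angle u, rad. 0: open, handle leaning far back from the nest. 1.34: locked at its stop, handle upright leaning slightly over the nest. The linked arm comes down with it; dead centre is 1.25, then the sprung bar snaps it to the stop. The bar meets the stamps near u = 1.0; up to about 10 N at the grip passes dead centre, either way. Locked: over 1.29; open: under 0.2.
- press_bar: Bar with a rubber underside, 184 x 22 x 16 mm, sprung at the end of the clamp arm; it presses on the tops of all stamps in the nest at once. Its origin is on the arm's axis, 32 mm from the pressing face.
- rack: Fixed stamp rail: two steel strips along its x (-100 to 100 mm), 8 mm thick, tops 100 mm above the desk, 16 mm slot between them at y = 0. Origin on the desk. Open end at x = -100, towards the robot; stop bar 112 mm high, inner face at x = 90. Posts at y = +-38. A stamp hangs neck in slot, collar on strips, base below; its point is then 105.5 mm above the desk. Black line across at x = -70.
- bottle: Bystander: blue bottle, 64 mm across, 190 mm tall; origin under its middle.
- sponge_cup: Bystander: low grey sponge cup, 80 mm across, 28 mm tall; origin under its middle.
- calculator: Bystander: black desk calculator 140 x 90 x 18 mm; origin under its middle.
Mind the look-alikes: they are no part of the job. What is shaped like the part that bears stamp2_mid but green, pink or red is not meant.

How it is judged:
By the outcome, as a careful person would: the job done as asked, in the order asked, and still so for the second after the job is handed in, with the robot touching nothing.
Of stamp1, stamp2, stamp3 only 2 to 3 are there at a start; the rules pass over those that are not, and their reading is None.
At some moment in a run one of stamp1, stamp2, stamp3 may be knocked a few centimetres aside while the robot is not near it.
Once in a run the grip may slacken for a moment while it holds something.
It also fails if it takes over 210 s, if anything falls off the work surface, if the arm or the gripper's body presses on something with over 40 N, if the wrist force passes 120 N, or if a joint passes its speed limit or range.

## Working session

There is one attempt and no reset: what is moved stays moved. The work goes in short steps, Python scripts to look and compute and a shell command to move; the robot and the scene stay as the last step left them, time stands still between calls to the robot, and variables do not carry over. Pictures are saved under pics/ and viewed, at most 15 in all, crops included, and the job is handed in when it is done.

```bash
mkdir -p pics; ls
cat > h.py <<'E'
import numpy as np, cv2
from station import monitor, eyes, job, manip
from scipy.spatial.transform import Rotation as R
def snap(n,save=None):
    s=eyes.snapshot(n)
    if save: cv2.imwrite('pics/'+save,s['pixels'][:,:,::-1])
    return s
def att(s):
    a=np.array(s['attitude'])
    return a if a.shape==(3,3) else R.from_quat(a).as_matrix()
def cloud(s):
    K=np.array(s['intrinsics']);d=s['depth'];v,u=np.indices(d.shape)
    p=np.stack([(u-K[0,2])/K[0,0]*d,(v-K[1,2])/K[1,1]*d,d],-1)
    return p@att(s).T+np.array(s['eye'])
def ray(s,u,v,z):
    K=np.array(s['intrinsics']);r=att(s)@np.array([(u-K[0,2])/K[0,0],(v-K[1,2])/K[1,1],1]);e=np.array(s['eye'])
    return e+r*(z-e[2])/r[2]
E
python3 - <<'E'
from h import *
import pickle
st=monitor.sense();print({k:np.round(v,3) for k,v in st.items()},manip.nose_length)
d={}
for n in('top','scene'):
    d[n]=snap(n,n+'0.png');print(n,d[n]['eye'],d[n]['attitude'],d[n]['intrinsics'])
pickle.dump(d,open('s0.pkl','wb'))
E
```

```text
pics
{'t': np.float64(0.0), 'q': array([ 1.038,  0.528,  1.434,  0.   ,  1.181, -0.179]), 'qd': array([ 0.   , -0.001, -0.   , -0.   ,  0.   , -0.   ]), 'tau': array([ 2.0000e-03, -4.4236e+01, -1.7802e+01, -0.0000e+00,  9.0000e-03,
       -0.0000e+00]), 'tcp_pos': array([0.217, 0.585, 0.244]), 'tool_rot': array([ 0.176,  0.984, -0.001, -0.   ]), 'force': array([0.401, 0.266, 0.362]), 'ft_torque': array([-0.031,  0.014, -0.027]), 'gripper_force': np.float64(0.0), 'finger_gap': np.float64(1.004)} 0.014
top [0.42996602 0.06170621 1.14141391] [ 0.70968688 -0.7010927   0.05757838 -0.03870787] [[461.04875357   0.         275.15911054]
 [  0.         461.04875357 215.36557836]
 [  0.           0.           1.        ]]
scene [ 1.33593136 -0.22505676  0.86288079] [ 0.74167404  0.53694116 -0.23526099 -0.32598478] [[428.45674947   0.         283.47244758]
 [  0.         428.45674947 218.47466132]
 [  0.           0.           1.        ]]
```

View pics/top0.png

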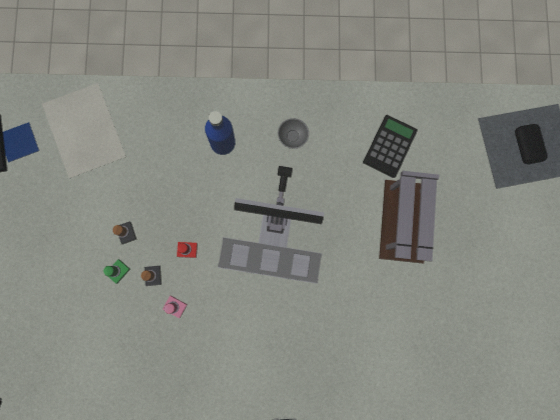

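View pics/scene0.png

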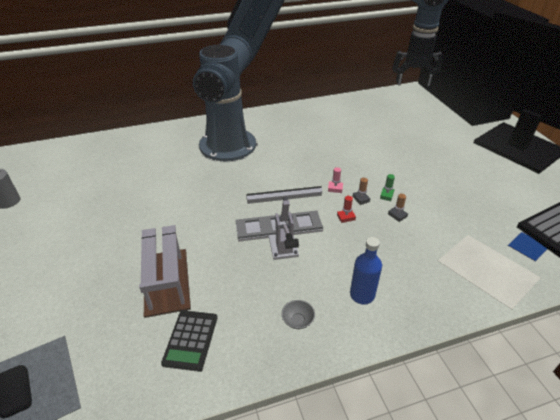

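Top view: the candidate stamps are brown at (121,230) and (149,275). The look-alikes are red (186,250), green (116,270) and pink (175,307). So two real stamps are present (the brown ones on dark bases). The nest is at (270,260) with pockets at (240,256), (270,261) and (300,265), and the clamp grip is at (285,172). The rack is at (417,217), with its open end near (415,258). The bottle, cup and calculator lie beyond.

Run:
```python
from h import *
import pickle
d=pickle.load(open('s0.pkl','rb'));s=d['top'];P=cloud(s);z=P[...,2]
print('desk z',np.median(z[330:380,380:500]))
def box(pts):
    r=cv2.minAreaRect((pts[:,:2]*1000).astype(np.float32));b=cv2.boxPoints(r)
    e=b[1]-b[0],b[2]-b[1];L=max(e,key=np.linalg.norm);S=min(e,key=np.linalg.norm)
    return np.round(r[0],1),np.round([np.linalg.norm(L),np.linalg.norm(S)],1),'longdir',round(np.degrees(np.arctan2(L[1],L[0]))%180,1)
def comp(m,minn=15):
    n,l,st,_=cv2.connectedComponentsWithStats(m.astype(np.uint8))
    return [l==i for i in range(1,n) if st[i,4]>=minn]
v,u=np.indices(z.shape)
win=lambda a,b,c,e:(u>=a)&(u<b)&(v>=c)&(v<e)
pix=s['pixels'].astype(int);mx=pix.max(-1)
hsv=cv2.cvtColor(s['pixels'],cv2.COLOR_RGB2HSV)
for w in((105,140,218,248),(135,167,260,290)):
    m=win(*w)
    h=m&(z>0.06); b=m&(z<0.03)&(mx<90)
    print('stamp handle',h.sum(),P[h][:,:3].mean(0).round(4),P[h][:,2].max())
    vv,uu=np.nonzero(b); pts=np.array([ray(s,x,y,0.016) for x,y in zip(uu,vv)]);print('base',box(pts),len(pts), 'z',np.median(z[b]))
m=win(200,340,230,290)&(z>0.013)&(z<0.03)
for c in comp(m,200): print('nest',box(P[c]),np.median(z[c]))
m=win(225,315,240,275)&(z<0.014)&(z>0.006)
for c in comp(cv2.erode(m.astype(np.uint8),np.ones((1,1))),60): print('pocket',c.sum(),P[c].mean(0).round(4),box(P[c]))
m=win(370,450,165,270)&(z>0.085)&(z<0.12)
for c in comp(m,100): print('rack',c.sum(),box(P[c]),np.percentile(z[c],[5,50,95]))
m=win(270,300,160,195)&(z>0.05)&(mx<70)
for c in comp(m,30): print('grip',c.sum(),P[c].mean(0).round(4),box(P[c]))
for n,w in dict(bottle=(200,240,105,160),cup=(275,312,115,150),calc=(360,420,110,180)).items():
    m=win(*w)&(z>0.012); print(n,P[m].mean(0).round(3))
im=s['pixels'][:,:,::-1]
a=cv2.resize(im[210:330,95:215],(480,480),interpolation=cv2.INTER_CUBIC)
b=cv2.resize(im[160:280,360:440],(320,480),interpolation=cv2.INTER_CUBIC)
cv2.imwrite('pics/crop0.png',np.hstack([a,b]))
```

```text
desk z 8.724025476614106e-05
stamp handle 108 [0.5345 0.3851 0.1058] 1.1414139081137138
base (array([537.6, 395.1]), array([46.9, 36.9], dtype=float32), 'longdir', np.float32(19.7)) 176 z 0.016002612967314644
stamp handle 102 [0.4345 0.3194 0.0983] 1.1414139081137138
base (array([434.9, 324.9]), array([44.8, 35.9], dtype=float32), 'longdir', np.float32(6.6)) 172 z 0.01603111279745284
nest (array([476. ,  43.4]), array([244.8,  76.3], dtype=float32), 'longdir', np.float32(81.2)) 0.0180510037779672
pocket 156 [0.5178 0.0331 0.0102] (array([515.6,  36.7]), array([69. , 17.7], dtype=float32), 'longdir', np.float32(90.5))
pocket 331 [0.4868 0.1186 0.0101] (array([485.6, 118.3]), array([53.5, 42.5], dtype=float32), 'longdir', np.float32(169.6))
pocket 340 [0.4753 0.0436 0.01  ] (array([475.3,  42.9]), array([51.9, 43.3], dtype=float32), 'longdir', np.float32(171.3))
pocket 315 [ 0.4651 -0.0309  0.0101] (array([464.5, -29.6]), array([51.4, 43.3], dtype=float32), 'longdir', np.float32(171.9))
rack 2796 (array([ 577.2, -290.3]), array([201.1,  85.8], dtype=float32), 'longdir', np.float32(174.8)) [0.0959468  0.10004981 0.10989506]
grip 221 [0.6542 0.0181 0.1447] (array([553.2,  30.8]), array([252.3,  29.6], dtype=float32), 'longdir', np.float32(172.6))
bottle [0.754 0.162 0.132]
cup [ 0.791 -0.01   0.037]
calc [ 0.756 -0.256  0.036]
```

View pics/crop0.png

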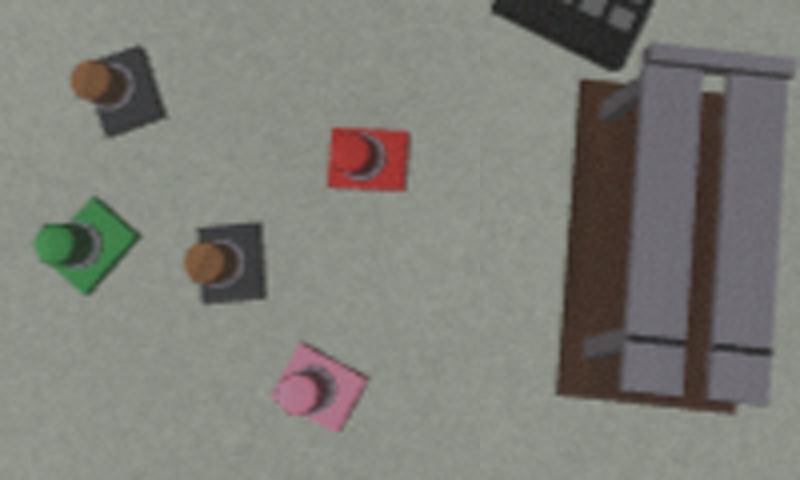

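The crop confirms the choice: brown handles on dark bases at crop (95,80) and (207,262), with red, green and pink clearly different. Next I'll refine the handle tops, base angles and rail slot.

Run:
```python
from h import *
import pickle
d=pickle.load(open('s0.pkl','rb'));s=d['top'];P=cloud(s);z=P[...,2];ok=s['depth']>0
v,u=np.indices(z.shape);win=lambda a,b,c,e:ok&(u>=a)&(u<b)&(v>=c)&(v<e)
for n,w in dict(A=(105,140,218,248),B=(135,167,260,290),green=(100,130,255,290)).items():
    m=win(*w)&(z>0.073)&(z<.09)
    print(n,m.sum(),P[m].mean(0).round(4), cv2.minEnclosingCircle((P[m][:,:2]*1000).astype(np.float32)))
# rack strips
m=win(370,450,165,270)&(z>0.097)&(z<0.104)
n,l,st,_=cv2.connectedComponentsWithStats(m.astype(np.uint8))
for i in range(1,n):
    if st[i,4]>150: print('strip',st[i],[ (np.round(x,1)) for x in cv2.minAreaRect((P[l==i][:,:2]*1000).astype(np.float32))])
m2=win(370,450,165,270)&(z>0.106)&(z<0.116);print('stop',cv2.minAreaRect((P[m2][:,:2]*1000).astype(np.float32)))
# slot midline: axis guess
th=np.radians(-5.2);ex=np.array([np.cos(th),np.sin(th)]);ey=np.array([-ex[1],ex[0]])
q=(P[m][:,:2]-[.5772,-.2903]);X=q@ex*1000;Y=q@ey*1000
for a in range(-90,90,30):
    k=(X>a)&(X<a+30);y=Y[k];print(a,np.round([y.min(),y[y<0].max(),y[y>0].min(),y.max()],1))
m=win(255,310,155,200)&(z>0.10)&(z<.17);print('grip',m.sum(),P[m].mean(0),[np.round(x,1) for x in cv2.minAreaRect((P[m&(z>.12)][:,:2]*1000).astype(np.float32))])
w=snap('wrist','w0.png');print(w['eye'],att(w).round(2))
```

```text
A 87 [0.5378 0.3955 0.0782] ((538.3250732421875, 395.6081237792969), 12.085387229919434)
B 87 [0.4344 0.3256 0.0789] ((434.33148193359375, 326.25347900390625), 12.259917259216309)
green 88 [0.4442 0.4102 0.0788] ((444.9075622558594, 410.4275207519531), 12.176010131835938)
strip [ 396  172   22   87 1131] [array([ 578.7, -265.2]), array([ 37.8, 198.9]), np.float64(83.5)]
strip [ 417  178   20   84 1157] [array([ 570.1, -314.3]), array([ 36.8, 191.5]), np.float64(84.9)]
stop ((671.1386108398438, -299.52984619140625), (83.56684875488281, 11.37204647064209), 83.76727294921875)
-90 [-42.9  -6.3   7.9  42.8]
-60 [-42.3  -7.4   7.4  42.3]
-30 [-42.8  -7.7   7.6  42.9]
0 [-42.9  -8.4   7.9  41.9]
30 [-42.6  -8.    6.9  41.6]
60 [-42.6  -6.1   6.6  42. ]
grip 274 [0.65197327 0.01738827 0.13334301] [array([648. ,  15.3]), array([31.4, 63.2]), np.float64(88.9)]
[0.14108449 0.6134845  0.37297331] [[ 0.35  0.89  0.29]
 [ 0.94 -0.33 -0.11]
 [-0.    0.31 -0.95]]
```

```bash
cat > p.py <<'E'
import sys
from h import *
def plan(x,y,z,yy):
    s=monitor.sense();M=R.from_quat(s['tool_rot']).as_matrix()
    c,si=np.cos(np.radians(yy)),np.sin(np.radians(yy))
    T=np.array([[-si,c,0],[c,si,0],[0,0,-1]]).T; T=np.column_stack([[-si,c,0],[c,si,0],[0,0,-1]])
    T[:,0]=np.cross(T[:,1],T[:,2])
    rv=R.from_matrix(M.T@T).as_rotvec()
    d=np.array([x,y,z])-s['tcp_pos'];t=T.T@d
    print('t %.2f tcp'%s['t'],s['tcp_pos'].round(4),'turn units',(rv/.12).round(2),'shift after turn, units',(t/.8).round(4),'mm',(t*1000).round(1),'gap %.2f f'%s['finger_gap'],s['force'].round(1))
if __name__=='__main__': plan(*map(float,sys.argv[1:5]))
E
python3 p.py .4344 .3258 .13 96.6
```

```text
t 0.15 tcp [0.2168 0.5856 0.2446] turn units [-0.01 -0.01 -3.92] shift after turn, units [-0.2328 -0.3539  0.1432] mm [-186.3 -283.1  114.6] gap 1.00 f [-0.5  1.   0.2]
```

```bash
python3 -m pendant '[[[0,0,0,0,0,-0.98,0.6],[0,0,0,0,0,-0.98,0.6],[0,0,0,0,0,-0.98,0.6],[0,0,0,0,0,-0.98,0.6],[-0.0233,-0.0354,0,0,0,0,0.6],[-0.0233,-0.0354,0,0,0,0,0.6],[-0.0233,-0.0354,0,0,0,0,0.6],[-0.0233,-0.0354,0,0,0,0,0.6],[-0.0233,-0.0354,0,0,0,0,0.6],[-0.0233,-0.0354,0,0,0,0,0.6],[-0.0233,-0.0354,0,0,0,0,0.6],[-0.0233,-0.0354,0,0,0,0,0.6],[-0.0233,-0.0354,0,0,0,0,0.6],[-0.0233,-0.0354,0,0,0,0,0.6],[0,0,0.035,0,0,0,0.6],[0,0,0.035,0,0,0,0.6],[0,0,0.035,0,0,0,0.6],[0,0,0,0,0,0,0.6]]]' 40
python3 p.py .4344 .3258 .0635 96.6; python3 -c "
from h import *
snap('wrist','w1.png')"
```

```text
t: 1.95
tcp_pos: [0.4324, 0.3247, 0.1579]
tool_rot: [-0.058, 0.998, -0.002, -0.004]
force: [0.1, -0.7, -0.0]
finger_gap: 0.601
gripper_force: 0.0
t 1.95 tcp [0.4324 0.3247 0.1579] turn units [-0.02 -0.07 -0.  ] shift after turn, units [-0.0027  0.001   0.118 ] mm [-2.1  0.8 94.4] gap 0.60 f [ 0.1 -0.7 -0. ]
```

View pics/w1.png

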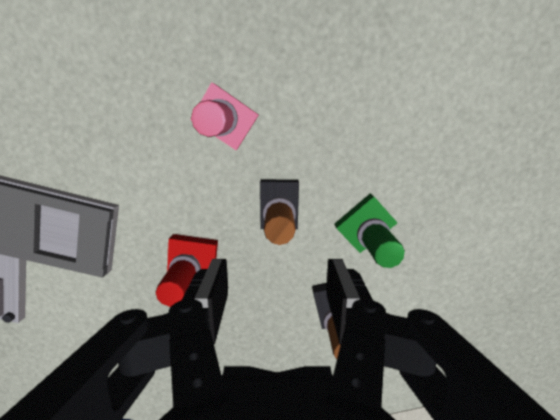

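Wrist view: stamp B (280,225) lies on the finger midline with its base square to the picture. The other brown stamp is behind the right finger (330,310). Going down to grasp.

```bash
python3 -m pendant '[[[-0.0027,0.001,0.02,0,0,0,0.6],[0,0,0.02,0,0,0,0.6],[0,0,0.02,0,0,0,0.6],[0,0,0.02,0,0,0,0.6],[0,0,0.02,0,0,0,0.6],[0,0,0.018,0,0,0,0.6],[0,0,0,0,0,0,0.6],[0,0,0,0,0,0,0.2],[0,0,0,0,0,0,0.2],[0,0,0,0,0,0,0.2],[0,0,0,0,0,0,0.2],[0,0,0,0,0,0,0.2],[0,0,0,0,0,0,0.2]]]' 40
python3 p.py .4344 .3258 .16 96.6
```

```text
t: 3.3
tcp_pos: [0.438, 0.3277, 0.0684]
tool_rot: [-0.058, 0.998, 0.001, 0.001]
force: [-0.4, -1.4, 6.9]
finger_gap: 0.267
gripper_force: 39.4
t 3.30 tcp [0.438  0.3277 0.0684] turn units [0.01 0.02 0.  ] shift after turn, units [ 0.0047 -0.0019 -0.1145] mm [  3.8  -1.5 -91.6] gap 0.27 f [-0.4 -1.4  6.9]
```

```bash
python3 -m pendant '[[[0,0,-0.015,0,0,0,0.2],[0,0,-0.02,0,0,0,0.2],[0,0,-0.03,0,0,0,0.2],[0,0,-0.03,0,0,0,0.2],[0,0,-0.03,0,0,0,0.2],[0,0,-0.03,0,0,0,0.2],[0,0,0,0,0,0,0.2],[0,0,0,0,0,0,0.2]]]' 40
python3 p.py .4760 .0434 .2 81.3;python3 - <<'E'
from h import *
s=snap('wrist','w2.png');P=cloud(s);st=monitor.sense()
M=R.from_quat(st['tool_rot']).as_matrix();Q=(P-st['tcp_pos'])@M
mx=s['pixels'].max(-1)
m=(s['depth']>0)&(np.abs(Q[...,0])<.05)&(np.abs(Q[...,1])<.05)&(Q[...,2]>.03)&(Q[...,2]<.11)
q=Q[m];print(len(q),q.min(0),q.max(0));h,e=np.histogram(q[:,2],20);print(h,e.round(3))
b=(m&(Q[...,2]>.045))
print([np.round(x,1) for x in cv2.minAreaRect((Q[b][:,:2]*1000).astype(np.float32))],np.percentile(Q[b][:,2],[5,50,95]))
E
```

```text
t: 4.1
tcp_pos: [0.4366, 0.3272, 0.1912]
tool_rot: [-0.058, 0.998, 0.0, 0.0]
force: [0.3, 0.3, -2.0]
finger_gap: 0.268
gripper_force: 39.4
t 4.10 tcp [0.4366 0.3272 0.1912] turn units [0.   0.   2.23] shift after turn, units [-0.1023 -0.3432 -0.0109] mm [ -81.8 -274.6   -8.8] gap 0.27 f [ 0.3  0.3 -2. ]
2266 [-0.01124014 -0.0187261   0.03005084] [0.0252359  0.01739768 0.06544534]
[  56   42    5    0    0    0    0    0    0    0    2  748 1107   51
   46   44   48   43   43   31] [0.03  0.032 0.034 0.035 0.037 0.039 0.041 0.042 0.044 0.046 0.048 0.05
 0.051 0.053 0.055 0.057 0.058 0.06  0.062 0.064 0.065]
[array([ 6.9, -0.6]), array([36.5, 36. ]), np.float64(0.2)] [0.05049868 0.05158255 0.06049512]
```

View pics/w2.png

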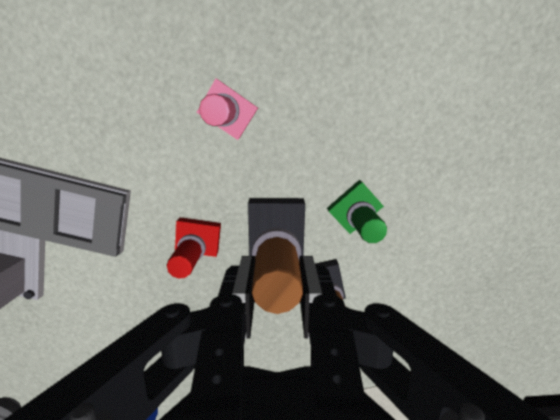

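Wrist view: stamp B is held upright with its base (277,225) square to the tool. Carrying it to the right-hand pocket.

```bash
python3 p.py .467 -.031 .191 81.3; python3 -m pendant '[[[0,0,0,0,0,0.75,0.2],[0,0,0,0,0,0.75,0.2],[0,0,0,0,0,0.73,0.2],[-0.0105,-0.044,0,0,0,0,0.2],[-0.0105,-0.044,0,0,0,0,0.2],[-0.0105,-0.044,0,0,0,0,0.2],[-0.0105,-0.044,0,0,0,0,0.2],[-0.0105,-0.044,0,0,0,0,0.2],[-0.0105,-0.044,0,0,0,0,0.2],[-0.0105,-0.044,0,0,0,0,0.2],[-0.0105,-0.044,0,0,0,0,0.2],[-0.0105,-0.044,0,0,0,0,0.2],[-0.0105,-0.044,0,0,0,0,0.2],[0,0,0,0,0,0,0.2],[0,0,0,0,0,0,0.2]]]' 40; python3 p.py .467 -.031 .191 81.3
```

```text
t 4.15 tcp [0.4361 0.3269 0.1903] turn units [-0.01 -0.01  2.23] shift after turn, units [-0.1059 -0.4364 -0.0009] mm [ -84.7 -349.1   -0.7] gap 0.26 f [ 0.1  1.3 -1.8]
t: 5.65
tcp_pos: [0.4657, -0.0337, 0.1897]
tool_rot: [0.077, 0.997, 0.001, -0.002]
force: [-0.4, 0.6, -2.2]
finger_gap: 0.263
gripper_force: 39.9
t 5.65 tcp [ 0.4657 -0.0337  0.1897] turn units [ 0.01 -0.03 -0.02] shift after turn, units [-0.0011  0.0036 -0.0017] mm [-0.9  2.8 -1.3] gap 0.26 f [-0.4  0.6 -2.2]
```

```bash
python3 -m pendant '[[[-0.0011,0.003,0.02,0,0,0,0.2],[0,0,0.025,0,0,0,0.2],[0,0,0.025,0,0,0,0.2],[0,0,0.025,0,0,0,0.2],[0,0,0.015,0,0,0,0.2],[0,0,0,0,0,0,0.2],[0,0,0,0,0,0,0.2]]]' 40; python3 p.py .467 -.031 .078 81.3
cat > chk.py <<'E'
from h import *
s=snap('wrist','wl.png');P=cloud(s);st=monitor.sense()
M=R.from_quat(st['tool_rot']).as_matrix();Q=(P-st['tcp_pos'])@M;ok=s['depth']>0
b=ok&(abs(Q[...,0])<.05)&(abs(Q[...,1])<.04)&(Q[...,2]>.046)&(Q[...,2]<.056)
n,l,stt,_=cv2.connectedComponentsWithStats(b.astype(np.uint8))
i=1+np.argmax(stt[1:,4]);q=Q[l==i]
print('base tool: front x',np.percentile(q[:,0],99)*1e3,'y',np.percentile(q[:,1],[1,99])*1e3,'z',np.median(q[:,2])*1e3,[np.round(x,1) for x in cv2.minAreaRect((q[:,:2]*1000).astype(np.float32))])
f=ok&(P[...,2]<.0135)&(P[...,2]>.006)&(abs(Q[...,0])<.08)&(abs(Q[...,1])<.06)
n,l,stt,_=cv2.connectedComponentsWithStats(f.astype(np.uint8))
for i in range(1,n):
    if stt[i,4]>80:
        q=Q[l==i];print('floor',stt[i,4],'x',np.percentile(q[:,0],[1,99])*1e3,'y',np.percentile(q[:,1],[1,99])*1e3)
E
python3 chk.py
```

```text
t: 6.35
tcp_pos: [0.4673, -0.0299, 0.1026]
tool_rot: [0.075, 0.997, 0.0, -0.001]
force: [0.7, 0.0, -1.9]
finger_gap: 0.266
gripper_force: 39.8
t 6.35 tcp [ 0.4673 -0.0299  0.1026] turn units [ 0.   -0.02  0.01] shift after turn, units [ 0.0002 -0.0014  0.0307] mm [ 0.2 -1.1 24.6] gap 0.27 f [ 0.7  0.  -1.9]
base tool: front x 26.00157328092182 y [-18.52879689  17.09011683] z 52.78131515425258 [array([ 8.4, -0.7]), array([36. , 36.1]), np.float64(0.4)]
floor 568 x [38.20806088 40.23098004] y [-47.35738236  58.73900695]
floor 601 x [18.41599425 26.56940415] y [-21.42362808  18.91272393]
floor 405 x [-23.60887735  26.45674951] y [55.10203632 59.94441207]
floor 614 x [-67.93573666 -37.41963643] y [40.18491086 59.87974681]
```

View pics/wl.png

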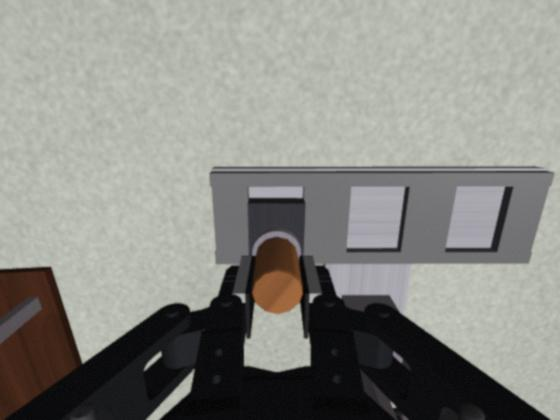

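Wrist view: the base front (277,200) sits over the pocket opening (276,187), about 1.5 mm too far forward. I'll correct that and lower it.

```bash
python3 -m pendant '[[[-0.0018,-0.0008,0.01,0,0,0,0.2],[0,0,0.01,0,0,0,0.2],[0,0,0.008,0,0,0,0.2],[0,0,0.002,0,0,0,0.2],[0,0,0,0,0,0,0.2],[0,0,0,0,0,0,0.2]]]' 40; python3 chk.py; python3 p.py .467 -.031 .078 81.3
```

```text
t: 7.0
tcp_pos: [0.4693, -0.032, 0.0788]
tool_rot: [0.076, 0.997, 0.0, 0.0]
force: [0.1, 0.6, -2.1]
finger_gap: 0.266
gripper_force: 39.8
base tool: front x 25.421748892998703 y [-18.64455474  16.83853228] z 52.412435503797425 [array([ 7.6, -1. ]), array([36.1, 36.2]), np.float64(0.5)]
floor 756 x [39.9217646  42.04543891] y [-45.60563745  59.37221713]
floor 524 x [-17.81438804  27.80022391] y [-19.62731879  20.76977021]
floor 307 x [-21.78800433  28.32587101] y [56.78864295 59.98392545]
floor 619 x [-63.23864401 -37.00276106] y [41.2545728  59.86814923]
t 7.05 tcp [ 0.4693 -0.032   0.0789] turn units [ 0.  0. -0.] shift after turn, units [0.003  0.0008 0.0011] mm [2.4 0.7 0.9] gap 0.27 f [-0.8 -1.  -1.7]
```

```bash
python3 -m pendant '[[[0,0.001,0.001,0,0,0,0.2],[0,0,0.001,0,0,0,0.2],[0,0,0,0,0,0,0.2]]]' 40; python3 -m pendant '[[[0,0,0,0,0,0,0.5],[0,0,0,0,0,0,0.5],[0,0,0,0,0,0,0.5],[0,0,0,0,0,0,0.5],[0,0,-0.025,0,0,0,0.5],[0,0,-0.03,0,0,0,0.5],[0,0,-0.03,0,0,0,0.5],[0,0,-0.04,0,0,0,0.5],[0,0,-0.04,0,0,0,0.5],[0,0,0,0,0,0,0.5]]]' 40
cat > find.py <<'E'
from h import *
# brown stamps in top view: handle tops, base angle; plus height
s=snap('top','tl.png');P=cloud(s);z=P[...,2];ok=s['depth']>0
hsv=cv2.cvtColor(s['pixels'],cv2.COLOR_RGB2HSV).astype(int)
m=ok&(hsv[...,0]<18)&(hsv[...,0]>6)&(hsv[...,1]>100)&(hsv[...,2]>60)&(z>.04)&(z<.25)
n,l,st,c=cv2.connectedComponentsWithStats(m.astype(np.uint8))
v,u=np.indices(z.shape);mx=s['pixels'].max(-1)
for i in range(1,n):
    if st[i,4]<30: continue
    zt=np.percentile(z[l==i],95);k=(l==i)&(z>zt-.006)
    cc,r=cv2.minEnclosingCircle((P[k][:,:2]*1000).astype(np.float32))
    b=ok&(abs(u-c[i][0]-5)<22)&(abs(v-c[i][1])<22)&(abs(z-(zt-.063))<.005)&(mx<90)
    bb=None
    if b.sum()>60 and zt<.084:
        r2=cv2.minAreaRect((P[b][:,:2]*1000).astype(np.float32));bx=cv2.boxPoints(r2);e=max([bx[1]-bx[0],bx[2]-bx[1]],key=np.linalg.norm);bb=(np.round(r2[0],1),np.round(r2[1],1),round(float(np.degrees(np.arctan2(e[1],e[0]))+90)%180-90,1))
    print('px',c[i].round(),'top z %.4f'%zt,'ctr',np.round(cc,1),'r %.1f'%r,'base',bb)
E
python3 find.py; python3 p.py .5378 .3955 .2 109.7
```

```text
t: 7.35
tcp_pos: [0.4696, -0.0315, 0.0784]
tool_rot: [0.076, 0.997, -0.0, 0.0]
force: [-2.5, -1.2, 8.4]
finger_gap: 0.266
gripper_force: 40.9
t: 8.35
tcp_pos: [0.4719, -0.0318, 0.2129]
tool_rot: [0.076, 0.997, -0.001, 0.004]
force: [0.3, -0.5, 0.3]
finger_gap: 0.5
gripper_force: 0.0
px [117. 230.] top z 0.0815 ctr [537.9 395.9] r 11.1 base (array([538. , 395.3]), array([46. , 35.2]), 20.4)
t 8.40 tcp [ 0.4706 -0.0315  0.211 ] turn units [-0.02  0.04 -4.13] shift after turn, units [-0.259   0.4741  0.0138] mm [-207.2  379.3   11. ] gap 0.50 f [-0.4  0.2  0.1]
```

```bash
python3 -m pendant '[[[0,0,0,0,0,-0.83,0.6],[0,0,0,0,0,-0.83,0.6],[0,0,0,0,0,-0.83,0.6],[0,0,0,0,0,-0.83,0.6],[0,0,0,0,0,-0.86,0.6],[-0.0185,0.034,0,0,0,0,0.6],[-0.0185,0.034,0,0,0,0,0.6],[-0.0185,0.034,0,0,0,0,0.6],[-0.0185,0.034,0,0,0,0,0.6],[-0.0185,0.034,0,0,0,0,0.6],[-0.0185,0.034,0,0,0,0,0.6],[-0.0185,0.034,0,0,0,0,0.6],[-0.0185,0.034,0,0,0,0,0.6],[-0.0185,0.034,0,0,0,0,0.6],[-0.0185,0.034,0,0,0,0,0.6],[-0.0185,0.034,0,0,0,0,0.6],[-0.0185,0.034,0,0,0,0,0.6],[-0.0185,0.034,0,0,0,0,0.6],[-0.0185,0.032,0,0,0,0,0.6],[0,0,0,0,0,0,0.6]]]' 40; python3 -m pendant '[[[0,0,0.02,0,0,0,0.6],[0,0,0.02,0,0,0,0.6],[0,0,0.02,0,0,0,0.6],[0,0,0,0,0,0,0.6],[0,0,0,0,0,0,0.6]]]';python3 p.py .538 .3957 .0665 110
python3 find.py
```

```text
t: 10.4
tcp_pos: [0.5336, 0.3992, 0.2068]
tool_rot: [-0.175, 0.984, 0.0, -0.001]
force: [-0.6, -0.4, 0.2]
finger_gap: 0.601
gripper_force: 0.0
t: 10.9
tcp_pos: [0.5336, 0.3951, 0.16]
tool_rot: [-0.174, 0.985, -0.001, -0.001]
force: [0.5, -0.0, 1.2]
finger_gap: 0.603
gripper_force: 0.0
t 10.90 tcp [0.5336 0.3951 0.16  ] turn units [-0.   -0.02 -0.  ] shift after turn, units [-0.0055 -0.0012  0.1169] mm [-4.4 -1.  93.5] gap 0.60 f [ 0.5 -0.   1.2]
px [117. 231.] top z 0.0814 ctr [531.8 383.8] r 23.2 base (array([537.4, 395.2]), array([45.2, 35.1]), 18.8)
px [303. 263.] top z 0.0924 ctr [466.1 -31. ] r 10.8 base None
```

```bash
python3 -m pendant '[[[-0.0045,-0.001,0.02,0,0,0,0.6],[0,0,0.02,0,0,0,0.6],[0,0,0.02,0,0,0,0.6],[0,0,0.02,0,0,0,0.6],[0,0,0.02,0,0,0,0.6],[0,0,0.016,0,0,0,0.6],[0,0,0,0,0,0,0.6],[0,0,0,0,0,0,0.2],[0,0,0,0,0,0,0.2],[0,0,0,0,0,0,0.2],[0,0,0,0,0,0,0.2],[0,0,0,0,0,0,0.2],[0,0,0,0,0,0,0.2]]]' 40; python3 -m pendant '[[[0,0,-0.015,0,0,0,0.2],[0,0,-0.02,0,0,0,0.2],[0,0,-0.03,0,0,0,0.2],[0,0,-0.03,0,0,0,0.2],[0,0,-0.03,0,0,0,0.2],[0,0,-0.03,0,0,0,0.2],[0,0,0,0,0,0,0.2],[0,0,0,0,0,0,0.2]]]' 40; python3 chk.py
```

```text
t: 12.25
tcp_pos: [0.5383, 0.3968, 0.0693]
tool_rot: [-0.174, 0.985, 0.0, 0.001]
force: [-0.1, 0.4, 2.2]
finger_gap: 0.263
gripper_force: 39.7
t: 13.05
tcp_pos: [0.5378, 0.3966, 0.1934]
tool_rot: [-0.174, 0.985, 0.0, 0.001]
force: [-0.7, -0.6, -3.1]
finger_gap: 0.262
gripper_force: 39.4
base tool: front x 21.58900387523728 y [-18.3130332   17.09613364] z 52.027921862841374 [array([ 5.2, -0.6]), array([36.1, 33.4]), np.float64(89.6)]
```

```bash
python3 p.py .4855 .119 .193 81.3
```

```text
t 13.10 tcp [0.5371 0.3962 0.1921] turn units [-0.   -0.01  4.18] shift after turn, units [ 0.0114 -0.3523 -0.0012] mm [   9.1 -281.8   -0.9] gap 0.27 f [-0.1  0.5 -1.8]
```

```bash
python3 -m pendant '[[[0,0,0,0,0,0.84,0.2],[0,0,0,0,0,0.84,0.2],[0,0,0,0,0,0.84,0.2],[0,0,0,0,0,0.84,0.2],[0,0,0,0,0,0.82,0.2],[0.001,-0.035,0,0,0,0,0.2],[0.001,-0.035,0,0,0,0,0.2],[0.001,-0.035,0,0,0,0,0.2],[0.001,-0.035,0,0,0,0,0.2],[0.001,-0.035,0,0,0,0,0.2],[0.001,-0.035,0,0,0,0,0.2],[0.001,-0.035,0,0,0,0,0.2],[0.001,-0.035,0,0,0,0,0.2],[0.001,-0.035,0,0,0,0,0.2],[0.001,-0.037,0,0,0,0,0.2],[0,0,0,0,0,0,0.2],[0,0,0,0,0,0,0.2]]]' 40;  python3 -m pendant '[[[0,0,0.02,0,0,0,0.2],[0,0,0.025,0,0,0,0.2],[0,0,0.025,0,0,0,0.2],[0,0,0.025,0,0,0,0.2],[0,0,0.015,0,0,0,0.2],[0,0,0,0,0,0,0.2],[0,0,0,0,0,0,0.2]]]' 40; python3 p.py .4855 .119 .078 81.3; python3 chk.py
```

```text
t: 14.8
tcp_pos: [0.4866, 0.119, 0.1915]
tool_rot: [0.077, 0.997, 0.0, -0.001]
force: [0.0, 0.2, -1.2]
finger_gap: 0.268
gripper_force: 39.6
t: 15.5
tcp_pos: [0.4874, 0.1199, 0.1044]
tool_rot: [0.076, 0.997, 0.0, -0.0]
force: [0.9, 0.4, -0.9]
finger_gap: 0.261
gripper_force: 39.6
t 15.50 tcp [0.4874 0.1199 0.1044] turn units [ 0. -0.  0.] shift after turn, units [ 0.0022 -0.0015  0.0331] mm [ 1.8 -1.2 26.4] gap 0.26 f [ 0.9  0.4 -0.9]
base tool: front x 22.866884790512156 y [-18.480137    16.96614833] z 53.77919355133658 [array([ 6.2, -0.9]), array([36.1, 33.9]), np.float64(89.8)]
floor 569 x [35.72009024 37.86709021] y [-58.84380354  44.22385884]
floor 138 x [-26.29788316  22.99218937] y [-59.98064603 -58.10610091]
floor 661 x [13.95441111 23.60921621] y [-22.0151253  18.198904 ]
floor 542 x [-72.20661732 -40.71408207] y [-59.90343576 -42.58385142]
```

```bash
python3 -m pendant '[[[-0.0017,-0.0014,0.01,0,0,0,0.2],[0,0,0.01,0,0,0,0.2],[0,0,0.008,0,0,0,0.2],[0,0,0.004,0,0,0,0.2],[0,0,0.001,0,0,0,0.2],[0,0,0,0,0,0,0.2],[0,0,0,0,0,0,0.2]]]' 40; python3 chk.py; python3 p.py .4855 .119 .078 81.3
```

```text
t: 16.25
tcp_pos: [0.488, 0.1178, 0.0792]
tool_rot: [0.076, 0.997, -0.0, -0.0]
force: [-2.4, -1.7, 10.5]
finger_gap: 0.26
gripper_force: 40.8
base tool: front x 22.43540373051991 y [-18.49740415  17.00786648] z 53.26139024752086 [array([ 5.7, -0.8]), array([36.1, 34.2]), np.float64(89.5)]
floor 735 x [36.18039324 38.31857219] y [-58.70671044  45.9532689 ]
floor 340 x [-25.75299992  23.80776442] y [-59.99135866 -56.41637804]
floor 424 x [-16.98403675  24.17425476] y [-20.42116574  20.28958696]
floor 477 x [-63.53328017 -40.65021419] y [-59.86762134 -42.45625524]
t 16.30 tcp [0.4881 0.1178 0.0792] turn units [-0. -0.  0.] shift after turn, units [0.0034 0.001  0.0015] mm [2.7 0.8 1.2] gap 0.26 f [-2.5 -0.7 11.2]
```

```bash
python3 -m pendant '[[[0,0,0,0,0,0,0.5],[0,0,0,0,0,0,0.5],[0,0,0,0,0,0,0.5],[0,0,0,0,0,0,0.5],[0,0,-0.025,0,0,0,0.5],[0,0,-0.03,0,0,0,0.5],[0,0,-0.03,0,0,0,0.5],[0,0,-0.04,0,0,0,0.5],[0.04,0,-0.04,0,0,0,0.5],[0.05,0,-0.04,0,0,0,0.5],[0.03,0,-0.04,0,0,0,0.5],[0,0,0,0,0,0,0.5]]]' 40; python3 find.py
python3 - <<'E'
from h import *
s=snap('wrist');im=s['pixels'][:,:,::-1]
t=cv2.imread('pics/tl.png')
cv2.imwrite('pics/nest.png',np.hstack([cv2.resize(im,(400,300)),cv2.resize(t[150:300,200:350],(300,300),interpolation=cv2.INTER_CUBIC)]))
E
python3 p.py .6695 .0138 .2 81.3
```

```text
t: 17.5
tcp_pos: [0.3928, 0.1332, 0.2763]
tool_rot: [0.075, 0.997, 0.0, 0.002]
force: [0.0, -0.5, 0.1]
finger_gap: 0.499
gripper_force: 0.0
px [238. 253.] top z 0.0920 ctr [487.7 117.7] r 10.9 base None
px [303. 263.] top z 0.0923 ctr [466.7 -30.4] r 10.7 base None
t 17.60 tcp [0.3948 0.1326 0.274 ] turn units [0.   0.02 0.  ] shift after turn, units [-0.3619 -0.0949  0.0924] mm [-289.5  -75.9   74. ] gap 0.50 f [-1.3 -0.8  0.1]
```

View pics/nest.png

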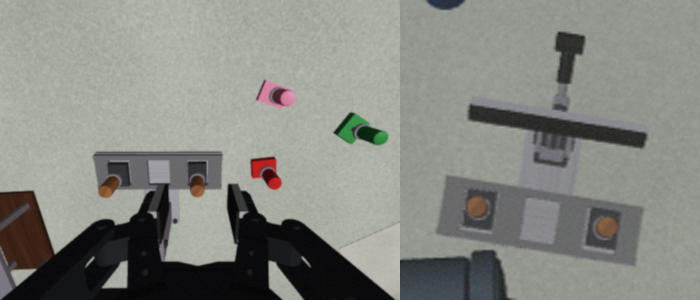

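Both stamps stand level in the outer pockets (crop (478,207) and (605,227)), and the grip is at crop (570,42), i.e. top px (285,171).

```bash
python3 - <<'E'
from h import *
s=snap('top');P=cloud(s);ok=s['depth']>0;z=P[...,2];v,u=np.indices(z.shape)
m=ok&(abs(u-284)<14)&(abs(v-172)<9)&(s['pixels'].max(-1)<60)&(z>.1)
print(ray(s,285,171.5,.143),m.sum(),P[m].mean(0),np.percentile(z[m],[5,50,95]),[np.round(x,1) for x in cv2.minAreaRect((P[m][:,:2]*1000).astype(np.float32))])
E
python3 -m pendant '[[[0,0,-0.035,0,0,0,0.7],[-0.0362,-0.0095,0,0,0,0,0.7],[-0.0362,-0.0095,0,0,0,0,0.7],[-0.0362,-0.0095,0,0,0,0,0.7],[-0.0362,-0.0095,0,0,0,0,0.7],[-0.0362,-0.0095,0,0,0,0,0.7],[-0.0362,-0.0095,0,0,0,0,0.7],[-0.0362,-0.0095,0,0,0,0,0.7],[-0.0362,-0.0095,0,0,0,0,0.7],[-0.0362,-0.0095,0,0,0,0,0.7],[-0.0362,-0.0095,0,0,0,0,0.7],[0,0,0,0,0,0,0.7],[0,0,0,0,0,0,0.7]]]' 30; python3 p.py .6695 .0138 .127 81.3
```

```text
[0.66552171 0.01489285 0.143     ] 148 [0.66406772 0.01668501 0.1391151 ] [0.13199596 0.14011903 0.14406668] [array([662.5,  17.3]), array([29.8, 29.3]), np.float64(76.0)]
t: 18.95
tcp_pos: [0.6693, 0.0128, 0.2982]
tool_rot: [0.077, 0.997, 0.0, -0.002]
force: [0.3, 0.4, -0.5]
finger_gap: 0.698
gripper_force: 0.0
t 18.95 tcp [0.6693 0.0128 0.2982] turn units [ 0.   -0.04 -0.01] shift after turn, units [-0.      0.0012  0.214 ] mm [ -0.    1.  171.2] gap 0.70 f [ 0.3  0.4 -0.5]
```

```bash
python3 -m pendant '[[[0.001,0.001,0.03,0,0,0,0.7],[0,0,0.03,0,0,0,0.7],[0,0,0.03,0,0,0,0.7],[0,0,0.03,0,0,0,0.7],[0,0,0,0,0,0,0.7],[0,0,0,0,0,0,0.7]]]' 30; python3 p.py .668 .0145 .127 81.3;python3 -c "
from h import *
snap('wrist','w5.png')"
```

```text
t: 19.55
tcp_pos: [0.6679, 0.0148, 0.2049]
tool_rot: [0.076, 0.997, 0.0, -0.001]
force: [0.4, 0.5, 0.2]
finger_gap: 0.7
gripper_force: 0.0
t 19.55 tcp [0.6679 0.0148 0.2049] turn units [ 0.   -0.02  0.  ] shift after turn, units [-0.0002 -0.0004  0.0973] mm [-0.2 -0.3 77.9] gap 0.70 f [0.4 0.5 0.2]
```

View pics/w5.png

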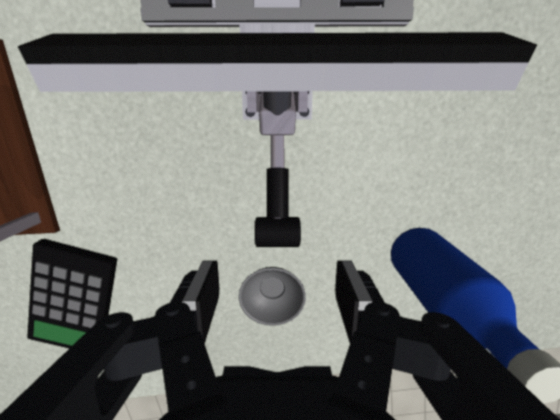

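Wrist view: the barrel (278,232) lies on the finger midline and the bar is well clear. Lowering and pinching.

```bash
python3 -m pendant '[[[0,0,0.02,0,0,0,0.7],[0,0,0.02,0,0,0,0.7],[0,0,0.02,0,0,0,0.7],[0,0,0.02,0,0,0,0.7],[0,0,0.0175,0,0,0,0.7],[0,0,0,0,0,0,0.7],[0,0,0,0,0,0,0.2],[0,0,0,0,0,0,0.2],[0,0,0,0,0,0,0.2],[0,0,0,0,0,0,0.2],[0,0,0,0,0,0,0.2],[0,0,0,0,0,0,0.2]]]' 30
python3 - <<'E'
from h import *
s=monitor.sense();M=R.from_quat(s['tool_rot']).as_matrix();p=s['tcp_pos'];print(p,s['finger_gap'],s['force'])
w=snap('wrist','w6.png')
a=1.225-np.linspace(0,1.34,15);g=105*np.c_[np.sin(a),np.cos(a)]
print(np.round(np.diff(g,axis=0)*[-1,-1]/800,4).tolist())  # tool x, tool z units
E
```

```text
t: 20.8
tcp_pos: [0.6696, 0.0148, 0.1288]
tool_rot: [0.076, 0.997, 0.0, 0.001]
force: [0.7, 3.6, 5.1]
finger_gap: 0.369
gripper_force: 33.0
[0.66961006 0.01477889 0.12875769] 0.36922252636941283 [0.73927618 3.58431309 5.05370366]
[[0.0048, -0.0116], [0.0059, -0.0111], [0.0069, -0.0105], [0.0079, -0.0098], [0.0088, -0.009], [0.0096, -0.0081], [0.0103, -0.0071], [0.011, -0.0061], [0.0115, -0.005], [0.0119, -0.0039], [0.0123, -0.0027], [0.0125, -0.0016], [0.0126, -0.0004], [0.0125, 0.0008]]
```

View pics/w6.png

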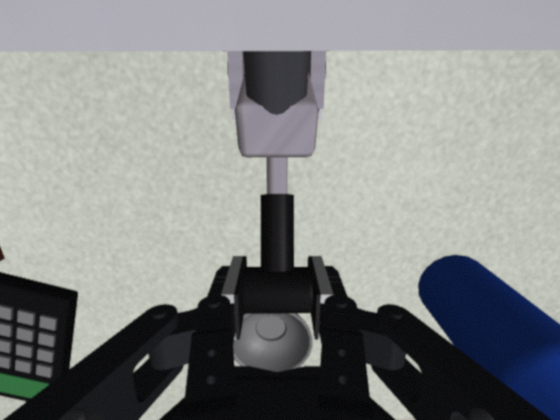

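The barrel (277,290) is pinched squarely between the pads. Swinging the handle along its arc.

```bash
python3 -m pendant '[[[0.0048,0,-0.0116,0,0,0,0.2],[0.0059,0,-0.0111,0,0,0,0.2],[0.0069,0,-0.0105,0,0,0,0.2],[0.0079,0,-0.0098,0,0,0,0.2],[0.0088,0,-0.009,0,0,0,0.2],[0.0096,0,-0.0081,0,0,0,0.2],[0.0103,0,-0.0071,0,0,0,0.2],[0,0,0,0,0,0,0.2]]]' 40
cat > u.py <<'E'
from h import *
s=monitor.sense();p=s['tcp_pos'];e=np.array([.9885,-.151])
X=(p[:2]-[.4758,.0435])@e*1000;Y=(p[:2]-[.4758,.0435])@[.151,.9885]*1000
dx=X-97;dz=p[2]*1000+5-96.5
print('fixture X %.1f Y %.1f grip z %.1f u %.3f r %.1f'%(X,Y,p[2]*1000+5,1.225-np.arctan2(dx,dz),np.hypot(dx,dz)),'F',s['force'].round(1),'gap %.3f'%s['finger_gap'],'t',s['t'])
E
python3 u.py
```

```text
t: 21.65
tcp_pos: [0.6237, 0.0216, 0.1819]
tool_rot: [0.076, 0.997, 0.0, -0.001]
force: [-0.4, 4.5, -0.7]
finger_gap: 0.366
gripper_force: 40.5
fixture X 149.5 Y 0.7 grip z 186.9 u 0.699 r 104.6 F [-0.4  4.5 -0.7] gap 0.366 t 21.65
```

```bash
python3 -m pendant '[[[0.011,0,-0.0061,0,0,0,0.2],[0.0115,0,-0.005,0,0,0,0.2],[0.0119,0,-0.0039,0,0,0,0.2],[0,0,0,0,0,0,0.2]]]' 50; python3 u.py;python3 -m pendant '[[[0.0123,0,-0.0027,0,0,0,0.2],[0.0125,0,-0.0016,0,0,0,0.2],[0.0126,0,-0.0004,0,0,0,0.2],[0.0135,0,0.0008,0,0,0,0.2],[0,0,0,0,0,0,0.2],[0,0,0,0,0,0,0.2]]]' 50; python3 u.py
```

```text
t: 22.05
tcp_pos: [0.5977, 0.0255, 0.1932]
tool_rot: [0.076, 0.997, 0.0, -0.0]
force: [1.6, 4.9, -3.2]
finger_gap: 0.361
gripper_force: 50.1
fixture X 123.2 Y 0.6 grip z 198.2 u 0.973 r 105.0 F [ 1.6  4.9 -3.2] gap 0.361 t 22.05
t: 22.65
tcp_pos: [0.5589, 0.0313, 0.1969]
tool_rot: [0.076, 0.997, 0.0, 0.001]
force: [1.4, 5.3, 0.1]
finger_gap: 0.366
gripper_force: 49.9
fixture X 84.0 Y 0.5 grip z 201.9 u 1.348 r 106.2 F [1.4 5.3 0.1] gap 0.366 t 22.65
```

```bash
python3 -m pendant '[[[0.004,0,0,0,0,0,0.2],[0,0,0,0,0,0,0.2],[0,0,0,0,0,0,0.2],[0,0,0,0,0,0,0.2],[0,0,0,0,0,0,0.2]]]' 50; python3 u.py; python3 -c "
from h import *
s=snap('scene');cv2.imwrite('pics/lock.png',cv2.resize(s['pixels'][120:300,200:440,::-1],(720,540),interpolation=cv2.INTER_CUBIC))"
```

```text
t: 23.15
tcp_pos: [0.5559, 0.0318, 0.1966]
tool_rot: [0.076, 0.997, 0.0, 0.001]
force: [2.0, 5.0, -0.1]
finger_gap: 0.364
gripper_force: 49.9
fixture X 81.0 Y 0.5 grip z 201.6 u 1.376 r 106.3 F [ 2.   5.  -0.1] gap 0.364 t 23.15
```

View pics/lock.png

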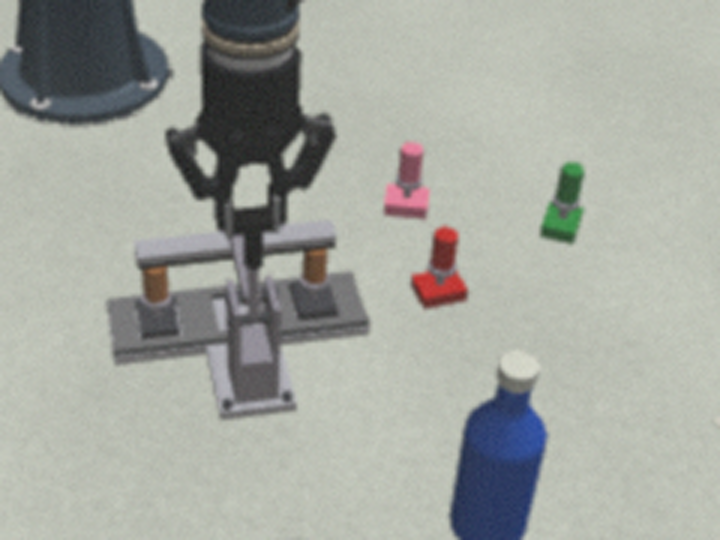

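The bar lies across both handles (crop (155,265), (315,250)) and the handle is upright. Checking the grip's own position from the wrist depth.

Run:
```python
from h import *
s=snap('wrist');P=cloud(s);st=monitor.sense();M=R.from_quat(st['tool_rot']).as_matrix();Q=(P-st['tcp_pos'])@M
m=(s['depth']>0)&(abs(Q[...,1])<.012)&(abs(Q[...,0])<.03)&(Q[...,2]>-.03)&(Q[...,2]<.01)
q=Q[m];print(len(q),np.percentile(q,[2,50,98],axis=0)*1e3)
# fit circle r 11 in tool x-z
from scipy.optimize import least_squares
r=least_squares(lambda c:np.hypot(q[:,0]-c[0],q[:,2]-c[1])-.011,[0,-.005],loss='soft_l1',f_scale=.001);print('axis in tool x,z mm',r.x*1e3,r.cost)
```

```text
2640 [[-17.17492607 -11.5114182  -16.03757091]
 [ -4.34778547  -0.16983139 -12.93321756]
 [  0.44030789  11.49452927   7.64081315]]
axis in tool x,z mm [-10.70909767  -4.2665352 ] 0.0005282921297203297
```

```bash
python3 - <<'E'
from h import *
s=snap('wrist','w7.png')
E
python3 u.py
```

```text
fixture X 81.0 Y 0.5 grip z 201.6 u 1.377 r 106.3 F [ 2.2  6.1 -0.1] gap 0.365 t 23.3
```

View pics/w7.png

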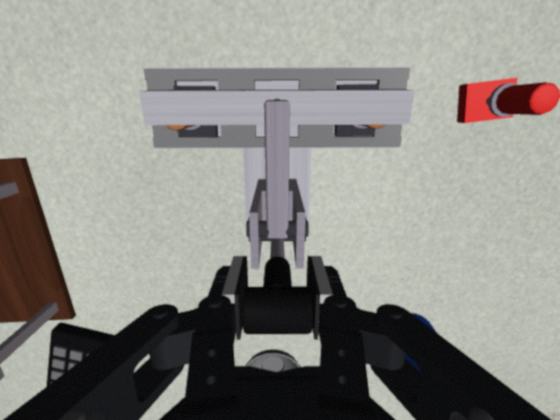

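```bash
python3 -m pendant '[[[0,0,0,0,0,0,0.6],[0,0,0,0,0,0,0.6],[0,0,0,0,0,0,0.6],[0,0,0,0,0,0,0.6],[0,0,-0.03,0,0,0,0.6],[0,0,-0.03,0,0,0,0.6],[0,0,-0.03,0,0,0,0.6],[0,0,0,0,0,0,0.6],[0,0,0,0,0,0,0.6]]]' 40; python3 u.py
python3 - <<'E'
from h import *
s=snap('wrist','w8.png');P=cloud(s);ok=s['depth']>0
e=np.array([.9885,-.151]);X=(P[...,:2]-[.4758,.0435])@e*1000;Y=(P[...,:2]-[.4758,.0435])@[.151,.9885]*1000;Z=P[...,2]*1000
m=ok&(abs(Y)<13)&(Z>170)&(Z<216)&(X>50)&(X<130)
print(m.sum(),np.percentile(np.c_[X[m],Y[m],Z[m]],[2,50,98],axis=0).round(1))
from scipy.optimize import least_squares
k=m&(Z>190);r=least_squares(lambda c:np.hypot(X[k]-c[0],Z[k]-c[1])-11,[85,200],loss='soft_l1',f_scale=1);x,z=r.x;print(r.x,'u',1.225-np.arctan2(x-97,z-96.5))
E
```

```text
t: 24.2
tcp_pos: [0.5549, 0.0316, 0.2684]
tool_rot: [0.076, 0.997, -0.0, 0.0]
force: [-0.4, 0.5, -0.5]
finger_gap: 0.6
gripper_force: 0.0
fixture X 80.0 Y 0.2 grip z 273.4 u 1.321 r 177.7 F [-0.4  0.5 -0.5] gap 0.600 t 24.2
1268 [[ 7.470e+01 -1.250e+01  1.758e+02]
 [ 8.120e+01  1.000e-01  2.095e+02]
 [ 9.350e+01  1.260e+01  2.122e+02]]
[ 85.58737976 200.41850768] u 1.3343844300543894
```

The clamp is at u = 1.334, so it's locked. I'll pinch the grip again at its true place and swing it back open.

```bash
python3 p.py .5604 .0306 .1955 81.3; python3 -m pendant '[[[-0.0068,0,0.03,0,0,0,0.6],[0,0,0.03,0,0,0,0.6],[0,0,0.031,0,0,0,0.6],[0,0,0,0,0,0,0.6],[0,0,0,0,0,0,0.2],[0,0,0,0,0,0,0.2],[0,0,0,0,0,0,0.2],[0,0,0,0,0,0,0.2],[0,0,0,0,0,0,0.2]]]' 60; python3 u.py;  python3 -m pendant '[[[-0.0125,0,-0.0008,0,0,0,0.2],[-0.0126,0,0.0004,0,0,0,0.2],[-0.0125,0,0.0016,0,0,0,0.2],[-0.0123,0,0.0027,0,0,0,0.2],[0,0,0,0,0,0,0.2]]]' 60; python3 u.py; python3 -m pendant '[[[-0.0119,0,0.0039,0,0,0,0.2],[-0.0115,0,0.005,0,0,0,0.2],[-0.011,0,0.0061,0,0,0,0.2],[-0.0103,0,0.0071,0,0,0,0.2],[-0.0096,0,0.0081,0,0,0,0.2],[0,0,0,0,0,0,0.2]]]' 60; python3 u.py
```

```text
t 24.25 tcp [0.5544 0.0317 0.2676] turn units [-0.   -0.01 -0.  ] shift after turn, units [-0.0076 -0.0003  0.0901] mm [-6.1 -0.2 72.1] gap 0.60 f [ 0.6 -0.2 -0.4]
t: 25.15
tcp_pos: [0.5605, 0.0312, 0.1956]
tool_rot: [0.076, 0.997, 0.0, 0.0]
force: [0.2, 1.9, -6.1]
finger_gap: 0.367
gripper_force: 61.1
fixture X 85.6 Y 0.6 grip z 200.6 u 1.334 r 104.7 F [ 0.2  1.9 -6.1] gap 0.367 t 25.15
t: 25.65
tcp_pos: [0.6008, 0.0251, 0.1924]
tool_rot: [0.076, 0.997, 0.0, -0.0]
force: [-2.0, 2.6, 1.9]
finger_gap: 0.363
gripper_force: 61.6
fixture X 126.3 Y 0.7 grip z 197.4 u 0.942 r 105.1 F [-2.   2.6  1.9] gap 0.363 t 25.65
t: 26.25
tcp_pos: [0.6442, 0.0186, 0.1687]
tool_rot: [0.076, 0.997, 0.0, 0.001]
force: [-2.0, 3.0, 4.1]
finger_gap: 0.37
gripper_force: 64.1
fixture X 170.2 Y 0.8 grip z 173.7 u 0.466 r 106.4 F [-2.   3.   4.1] gap 0.370 t 26.25
```

```bash
python3 -m pendant '[[[-0.0088,0,0.009,0,0,0,0.2],[-0.0079,0,0.0098,0,0,0,0.2],[-0.0069,0,0.0105,0,0,0,0.2],[-0.0059,0,0.0111,0,0,0,0.2],[-0.0048,0,0.0116,0,0,0,0.2],[-0.001,0,0.005,0,0,0,0.2],[0,0,0,0,0,0,0.2]]]' 60; python3 u.py; python3 -m pendant '[[[0,0,0,0,0,0,0.6],[0,0,0,0,0,0,0.6],[0,0,0,0,0,0,0.6],[0,0,0,0,0,0,0.6],[0,0,-0.025,0,0,0,0.6],[0,0,-0.03,0,0,0,0.6],[0,0,-0.04,0,0,0,0.6],[0,0,-0.04,0,0,0,0.6],[0,0,-0.04,0,0,0,0.6],[0,0,-0.03,0,0,0,0.6],[0,0,0,0,0,0,0.6]]]' 40
python3 - <<'E'
from h import *
s=snap('wrist','w9.png');P=cloud(s);ok=s['depth']>0
e=np.array([.9885,-.151]);X=(P[...,:2]-[.4758,.0435])@e*1000;Y=(P[...,:2]-[.4758,.0435])@[.151,.9885]*1000;Z=P[...,2]*1000
m=ok&(abs(Y)<13)&(Z>110)&(Z<180)&(X>170)&(X<230)
print(m.sum(),np.percentile(np.c_[X[m],Y[m],Z[m]],[2,50,98],axis=0).round(1))
E
python3 p.py .48 .12 .3 81.3
```

```text
t: 26.95
tcp_pos: [0.6738, 0.0141, 0.1242]
tool_rot: [0.076, 0.997, 0.0, 0.004]
force: [0.9, 3.3, 4.3]
finger_gap: 0.363
gripper_force: 73.0
fixture X 200.1 Y 0.9 grip z 129.2 u -0.039 r 108.2 F [0.9 3.3 4.3] gap 0.363 t 26.95
t: 28.05
tcp_pos: [0.6731, 0.0136, 0.2913]
tool_rot: [0.076, 0.997, -0.0, 0.005]
force: [-0.2, -0.3, 0.9]
finger_gap: 0.599
gripper_force: 0.0
882 [[ 1.710e+02 -1.210e+01  1.272e+02]
 [ 1.895e+02  2.000e-01  1.393e+02]
 [ 2.053e+02  1.250e+01  1.435e+02]]
t 28.10 tcp [0.6718 0.0138 0.2886] turn units [-0.    0.04 -0.  ] shift after turn, units [ 0.257   0.095  -0.0142] mm [205.6  76.  -11.4] gap 0.60 f [-0.6 -0.2 -0.5]
```

```bash
python3 -m pendant '[[[0.0257,0.0095,-0.01,0,0,0,0.6],[0.0257,0.0095,0,0,0,0,0.6],[0.0257,0.0095,0,0,0,0,0.6],[0.0257,0.0095,0,0,0,0,0.6],[0.0257,0.0095,0,0,0,0,0.6],[0.0257,0.0095,0,0,0,0,0.6],[0.0257,0.0095,0,0,0,0,0.6],[0.0257,0.0095,0,0,0,0,0.6],[0.0257,0,0,0,0,0,0.6],[0.0257,0,0,0,0,0,0.6],[0.0357,0,0,0,0,0,0.6],[0.0357,0,0,0,0,0,0.6],[0.0357,0,0,0,0,0,0.6],[0,0,0,0,0,0,0.6]]]' 40; python3 find.py; python3 p.py .4665 -.0305 .16 81.3
```

```text
t: 29.5
tcp_pos: [0.3865, 0.1187, 0.2926]
tool_rot: [0.075, 0.997, -0.0, -0.004]
force: [0.6, 0.6, 0.2]
finger_gap: 0.603
gripper_force: 0.0
px [238. 253.] top z 0.0921 ctr [486.4 117.7] r 10.8 base None
px [303. 263.] top z 0.0919 ctr [465.7 -31. ] r 10.7 base None
t 29.55 tcp [0.3895 0.1184 0.2933] turn units [-0.01 -0.03  0.01] shift after turn, units [-0.1232 -0.1695  0.1666] mm [ -98.6 -135.6  133.3] gap 0.60 f [ 0.8  0.3 -0.6]
```

```bash
python3 -m pendant '[[[-0.0205,-0.0282,0,0,0,0,0.6],[-0.0205,-0.0282,0,0,0,0,0.6],[-0.0205,-0.0282,0,0,0,0,0.6],[-0.0205,-0.0282,0,0,0,0,0.6],[-0.0205,-0.0282,0,0,0,0,0.6],[-0.0205,-0.0282,0,0,0,0,0.6],[0,0,0.033,0,0,0,0.6],[0,0,0.033,0,0,0,0.6],[0,0,0.033,0,0,0,0.6],[0,0,0.033,0,0,0,0.6],[0,0,0.033,0,0,0,0.6],[0,0,0,0,0,0,0.6],[0,0,0,0,0,0,0.6]]]' 40; python3 p.py .466 -.031 .0765 81.3
```

```text
t: 30.85
tcp_pos: [0.4693, -0.0308, 0.1619]
tool_rot: [0.076, 0.997, 0.0, -0.001]
force: [0.7, -0.2, 0.2]
finger_gap: 0.605
gripper_force: 0.0
t 30.85 tcp [ 0.4693 -0.0308  0.1619] turn units [ 0.   -0.01 -0.  ] shift after turn, units [ 0.004  -0.0009  0.1068] mm [ 3.2 -0.7 85.4] gap 0.60 f [ 0.7 -0.2  0.2]
```

```bash
python3 -m pendant '[[[0.004,-0.001,0.02,0,0,0,0.6],[0,0,0.02,0,0,0,0.6],[0,0,0.02,0,0,0,0.6],[0,0,0.02,0,0,0,0.6],[0,0,0.02,0,0,0,0.6],[0,0,0.0065,0,0,0,0.6],[0,0,0,0,0,0,0.6],[0,0,0,0,0,0,0.2],[0,0,0,0,0,0,0.2],[0,0,0,0,0,0,0.2],[0,0,0,0,0,0,0.2],[0,0,0,0,0,0,0.2],[0,0,0,0,0,0,0.2]]]' 40; python3 -m pendant '[[[0,0,-0.015,0,0,0,0.2],[0,0,-0.015,0,0,0,0.2],[0,0,-0.03,0,0,0,0.2],[0,0,-0.03,0,0,0,0.2],[0,0,-0.03,0,0,0,0.2],[0,0,0,0,0,0,0.2],[0,0,0,0,0,0,0.2]]]' 60; python3 chk.py
python3 - <<'E'
import numpy as np
th=np.radians(-5.4);e=np.array([np.cos(th),np.sin(th)])
for x in(-.16,-.1,-.05,.03): print(x,np.array([.5772,-.2903])+x*e)
E
python3 p.py .418 -.2752 .16 84.6
```

```text
t: 32.15
tcp_pos: [0.4664, -0.0311, 0.0784]
tool_rot: [0.076, 0.997, -0.0, 0.001]
force: [-0.5, -0.9, 6.3]
finger_gap: 0.265
gripper_force: 39.2
t: 32.85
tcp_pos: [0.4653, -0.0306, 0.1734]
tool_rot: [0.076, 0.997, -0.0, 0.0]
force: [0.5, -0.0, -2.3]
finger_gap: 0.261
gripper_force: 59.0
base tool: front x 21.675477307094408 y [-18.52496253  16.91238959] z 51.80460788251898 [array([ 5.4, -0.8]), array([36.1, 33.1]), np.float64(89.9)]
floor 287 x [34.9832693  37.03721479] y [-46.94242451  58.77752251]
floor 1333 x [-8.23278306 23.2137525 ] y [-20.67726301  19.60371691]
floor 241 x [-26.70722604  23.20407554] y [55.12598675 59.97533886]
floor 643 x [-78.97450621 -40.38186689] y [39.88215326 59.68250665]
-0.16 [ 0.41791009 -0.27524267]
-0.1 [ 0.4776438  -0.28088917]
-0.05 [ 0.5274219  -0.28559458]
0.03 [ 0.60706686 -0.29312325]
t 32.90 tcp [ 0.4648 -0.0305  0.1727] turn units [ 0.   -0.01 -0.48] shift after turn, units [ 0.0294 -0.31    0.0158] mm [  23.5 -248.    12.7] gap 0.26 f [-0.1 -0.4 -2.1]
```

```bash
python3 -m pendant '[[[0,0,0,0,0,-0.48,0.2],[0.003,-0.031,0,0,0,0,0.2],[0.003,-0.031,0,0,0,0,0.2],[0.003,-0.031,0,0,0,0,0.2],[0.003,-0.031,0,0,0,0,0.2],[0.003,-0.031,0,0,0,0,0.2],[0.003,-0.031,0,0,0,0,0.2],[0.003,-0.031,0,0,0,0,0.2],[0.003,-0.031,0,0,0,0,0.2],[0.003,-0.031,0,0,0,0,0.2],[0.003,-0.031,0,0,0,0,0.2],[0,0,0.02,0,0,0,0.2],[0,0,0.025,0,0,0,0.2],[0,0,0,0,0,0,0.2],[0,0,0,0,0,0,0.2]]]' 60; python3 p.py .418 -.2752 .1365 84.6; python3 chk.py; python3 find.py
```

```text
t: 34.4
tcp_pos: [0.4176, -0.2746, 0.1361]
tool_rot: [0.047, 0.999, 0.001, -0.001]
force: [0.3, -0.2, -2.0]
finger_gap: 0.257
gripper_force: 59.2
t 34.40 tcp [ 0.4176 -0.2746  0.1361] turn units [ 0.02 -0.02 -0.  ] shift after turn, units [-0.0006 -0.0007 -0.0005] mm [-0.5 -0.6 -0.4] gap 0.26 f [ 0.3 -0.2 -2. ]
base tool: front x 23.049830972662996 y [-17.98436069  17.42041236] z 53.2158958531453 [array([ 6.8, -0.3]), array([36.1, 33.2]), np.float64(89.7)]
floor 116 x [-79.13349062 -60.60413229] y [-56.0608389  -45.96972686]
px [238. 253.] top z 0.0924 ctr [487.5 117.9] r 10.6 base None
```

View pics/tl.png

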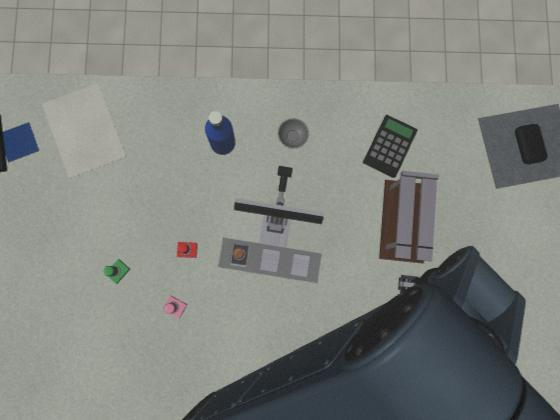

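Top view: the stamp is held just in front of the rail's open end at (407,283), the other one is still in its pocket (239,254), and the bystanders are untouched. Checking slot alignment from the wrist.

```bash
cat > slot.py <<'E'
from h import *
s=snap('wrist','ws.png');P=cloud(s);st=monitor.sense();M=R.from_quat(st['tool_rot']).as_matrix();Q=(P-st['tcp_pos'])@M*1e3;ok=s['depth']>0
m=ok&(abs(P[...,2]-.1)<.006)&(P[...,0]<.69)&(abs(Q[...,1])<60)&(Q[...,0]<-30)
X,Y=Q[m][:,0],Q[m][:,1];print(m.sum(),X.min(),X.max(),P[m][:,2].mean())
for a in range(-220,-30,15):
    k=(X>a)&(X<a+15);y=Y[k]
    if k.sum()>30:
        n=y[y<0];p=y[y>0];print(a,k.sum(),np.round([y.min(),n.max() if len(n) else 0,p.min() if len(p) else 0,y.max()],1))
E
python3 slot.py
```

```text
1488 -93.83096201614303 -58.87308442337262 0.09951992862198727
-100 170 [-22.1  -8.9   7.3  21.5]
-85 728 [-22.1  -8.7   7.5  21.8]
-70 590 [-21.5  -8.7   7.4  21. ]
```

View pics/ws.png

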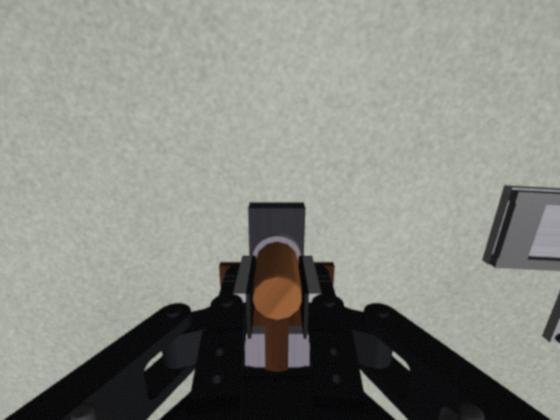

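Wrist view: the slot (277,350) lines up with the stamp within about 0.5 mm. Sliding in.

```bash
python3 -m pendant '[[[-0.015,0,0,0,0,0,0.2],[-0.015,0,0,0,0,0,0.2],[-0.015,0,0,0,0,0,0.2],[-0.015,0,0,0,0,0,0.2],[-0.015,0,0,0,0,0,0.2],[-0.015,0,0,0,0,0,0.2],[-0.015,0,0,0,0,0,0.2],[0,0,0,0,0,0,0.2],[0,0,0,0,0,0,0.2]]]' 60; python3 p.py .6071 -.2931 .1365 84.6; python3 slot.py|tail -4
```

```text
t: 35.45
tcp_pos: [0.5018, -0.283, 0.1371]
tool_rot: [0.047, 0.999, 0.0, -0.0]
force: [-0.2, 0.7, -2.8]
finger_gap: 0.261
gripper_force: 59.2
t 35.45 tcp [ 0.5018 -0.283   0.1371] turn units [ 0.   -0.01  0.  ] shift after turn, units [-0.1322 -0.0002  0.0008] mm [-1.057e+02 -1.000e-01  6.000e-01] gap 0.26 f [-0.2  0.7 -2.8]
-85 744 [-22.3  -9.1   6.9  21.5]
-70 579 [-21.6  -9.3   7.1  20.7]
-55 352 [-16.4  -9.2   7.   15.6]
-40 70 [-43.1 -14.9  13.9  41. ]
```

```bash
python3 -m pendant '[[[-0.019,-0.0005,0,0,0,0,0.2],[-0.019,0,0,0,0,0,0.2],[-0.019,0,0,0,0,0,0.2],[-0.019,0,0,0,0,0,0.2],[-0.019,0,0,0,0,0,0.2],[-0.019,0,0,0,0,0,0.2],[-0.018,0,0,0,0,0,0.2],[0,0,0,0,0,0,0.2],[0,0,0.002,0,0,0,0.2],[0,0,0.001,0,0,0,0.2],[0,0,0,0,0,0,0.2]]]' 60; python3 p.py .6071 -.2931 .1365 84.6; python3 slot.py|tail -4
```

```text
t: 36.6
tcp_pos: [0.6059, -0.2934, 0.1347]
tool_rot: [0.047, 0.999, 0.0, -0.001]
force: [-0.2, -0.4, -2.6]
finger_gap: 0.256
gripper_force: 59.5
t 36.60 tcp [ 0.6059 -0.2934  0.1347] turn units [ 0.01 -0.01 -0.01] shift after turn, units [-0.0015  0.0005 -0.0022] mm [-1.2  0.4 -1.8] gap 0.26 f [-0.2 -0.4 -2.6]
1294 -63.67192058961907 -30.07627015182564 0.10056478750305765
-70 829 [-21.   -0.6   0.   20.5]
-55 424 [-16.2  -8.3   7.7  15.6]
-40 41 [-41.9 -13.2  12.6  41.4]
```

```bash
python3 -m pendant '[[[0,0,0.0012,0,0,0,0.2],[0,0,0.0012,0,0,0,0.2],[0,0,0,0,0,0,0.2],[0,0,0,0,0,0,0.2]]]' 60; python3 -m pendant '[[[0,0,0,0,0,0,0.3],[0,0,0,0,0,0,0.4],[0,0,0,0,0,0,0.5],[0,0,0,0,0,0,0.5],[0,0,0,0,0,0,0.5],[0,0,-0.015,0,0,0,0.5],[0,0,-0.025,0,0,0,0.5],[0,0,-0.03,0,0,0,0.5],[0,0,-0.03,0,0,0,0.5],[0,0,-0.03,0,0,0,0.5],[0,0,0,0,0,0,0.5]]]' 40
python3 - <<'E'
from h import *
s=snap('scene');cv2.imwrite('pics/hang1.png',cv2.resize(s['pixels'][190:330,100:300,::-1],(600,420),interpolation=cv2.INTER_CUBIC))
E
python3 find.py; python3 p.py .486 .118 .255 81.3
```

```text
t: 37.05
tcp_pos: [0.6067, -0.2938, 0.1345]
tool_rot: [0.047, 0.999, -0.0, -0.0]
force: [-3.3, 0.6, 5.1]
finger_gap: 0.259
gripper_force: 60.1
t: 38.15
tcp_pos: [0.6093, -0.2951, 0.2423]
tool_rot: [0.047, 0.999, -0.003, 0.004]
force: [-0.4, -0.7, -0.4]
finger_gap: 0.496
gripper_force: 0.0
px [421. 201.] top z 0.1474 ctr [ 606.1 -292.6] r 11.4 base None
px [238. 253.] top z 0.0927 ctr [487.6 117.4] r 10.8 base None
t 38.25 tcp [ 0.6072 -0.2937  0.238 ] turn units [-0.01  0.01  0.48] shift after turn, units [ 0.2276  0.4858 -0.0213] mm [182.  388.7 -17. ] gap 0.50 f [-1.   0.7 -1.2]
```

View pics/hang1.png

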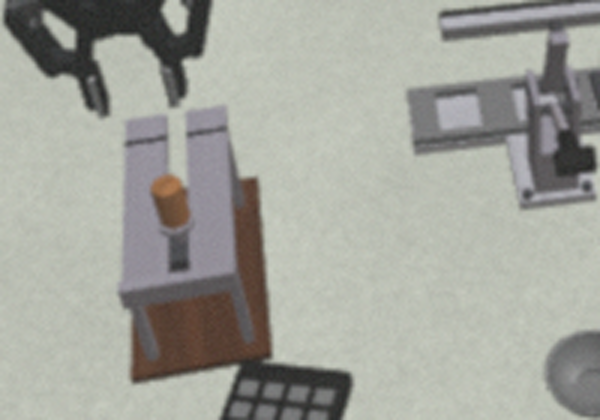

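The first stamp hangs at crop (172,205), well past the line (crop (130,140)). Going back for the second.

```bash
python3 -m pendant '[[[0,0,0,0,0,0.48,0.6],[0.035,0,0,0,0,0,0.6],[0.035,0,0,0,0,0,0.6],[0.035,0,0,0,0,0,0.6],[0.035,0,0,0,0,0,0.6],[0.035,0,0,0,0,0,0.6],[0.035,0,0,0,0,0,0.6],[0.017,0.03,0,0,0,0,0.6],[0,0.038,0,0,0,0,0.6],[0,0.038,0,0,0,0,0.6],[0,0.038,0,0,0,0,0.6],[0,0.038,0,0,0,0,0.6],[0,0.038,0,0,0,0,0.6],[0,0.038,0,0,0,0,0.6],[0,0.038,0,0,0,0,0.6],[0,0.038,0,0,0,0,0.6],[0,0.038,0,0,0,0,0.6],[0,0.038,0,0,0,0,0.6],[0,0.038,0,0,0,0,0.6],[0,0.038,0,0,0,0,0.6]]]' 40; python3 p.py .487 .1177 .16 81.3
```

```text
t: 40.25
tcp_pos: [0.4853, 0.1194, 0.2357]
tool_rot: [0.076, 0.997, -0.0, -0.002]
force: [0.7, 0.6, 0.2]
finger_gap: 0.603
gripper_force: 0.0
t 40.25 tcp [0.4853 0.1194 0.2357] turn units [-0.   -0.03 -0.  ] shift after turn, units [-0.0024 -0.0018  0.0946] mm [-1.9 -1.5 75.7] gap 0.60 f [0.7 0.6 0.2]
```

```bash
python3 -m pendant '[[[0,0,0.03,0,0,0,0.6],[0,0,0.03,0,0,0,0.6],[0,0,0.03,0,0,0,0.6],[0,0,0,0,0,0,0.6],[0,0,0,0,0,0,0.6]]]' 40;python3 find.py; python3 p.py .487 .1177 .0765 81.3
```

```text
t: 40.75
tcp_pos: [0.4856, 0.1181, 0.1643]
tool_rot: [0.076, 0.997, -0.0, -0.001]
force: [0.4, 0.0, 0.9]
finger_gap: 0.601
gripper_force: 0.0
px [421. 200.] top z 0.1472 ctr [ 606.2 -291.4] r 11.1 base None
t 40.80 tcp [0.4864 0.1181 0.1651] turn units [-0. -0. -0.] shift after turn, units [-0.0008 -0.0004  0.1108] mm [-0.6 -0.3 88.6] gap 0.60 f [ 0.4 -0.1  0.2]
```

```bash
python3 -m pendant '[[[-0.0005,-0.0003,0.02,0,0,0,0.6],[0,0,0.02,0,0,0,0.6],[0,0,0.02,0,0,0,0.6],[0,0,0.02,0,0,0,0.6],[0,0,0.02,0,0,0,0.6],[0,0,0.0108,0,0,0,0.6],[0,0,0,0,0,0,0.6],[0,0,0,0,0,0,0.2],[0,0,0,0,0,0,0.2],[0,0,0,0,0,0,0.2],[0,0,0,0,0,0,0.2],[0,0,0,0,0,0,0.2],[0,0,0,0,0,0,0.2]]]' 40; python3 -m pendant '[[[0,0,-0.015,0,0,0,0.2],[0,0,-0.015,0,0,0,0.2],[0,0,-0.03,0,0,0,0.2],[0,0,-0.03,0,0,0,0.2],[0,0,-0.03,0,0,0,0.2],[0,0,0,0,0,0,0.2],[0,0,0,0,0,0,0.2]]]' 60; python3 chk.py; python3 p.py .418 -.2752 .16 84.6
```

```text
t: 42.1
tcp_pos: [0.4875, 0.1178, 0.0774]
tool_rot: [0.076, 0.997, 0.0, 0.001]
force: [-0.8, -1.2, 6.6]
finger_gap: 0.268
gripper_force: 39.3
t: 42.8
tcp_pos: [0.4867, 0.118, 0.173]
tool_rot: [0.076, 0.997, 0.0, 0.001]
force: [0.1, -0.5, -1.8]
finger_gap: 0.26
gripper_force: 58.8
base tool: front x 21.241376090077953 y [-18.26630427  17.27717861] z 50.76039800374167 [array([ 5. , -0.5]), array([36.3, 32.8]), np.float64(89.7)]
floor 273 x [34.10690378 36.10846273] y [-59.0914304   46.17666346]
floor 222 x [-27.9598588   22.13745827] y [-59.95253279 -55.55459121]
floor 1316 x [-9.23076868 22.22006187] y [-20.12422233  19.96447376]
floor 621 x [-78.73213998 -41.50648923] y [-59.7723526  -39.88643891]
t 42.85 tcp [0.4861 0.1179 0.1721] turn units [-0.   -0.01 -0.48] shift after turn, units [ 0.0384 -0.4972  0.0152] mm [  30.8 -397.8   12.1] gap 0.26 f [ 0.1 -0.3 -1.6]
```

```bash
python3 -m pendant '[[[0,0,0,0,0,-0.48,0.2],[0.003,-0.0355,0,0,0,0,0.2],[0.003,-0.0355,0,0,0,0,0.2],[0.003,-0.0355,0,0,0,0,0.2],[0.003,-0.0355,0,0,0,0,0.2],[0.003,-0.0355,0,0,0,0,0.2],[0.003,-0.0355,0,0,0,0,0.2],[0.003,-0.0355,0,0,0,0,0.2],[0.003,-0.0355,0,0,0,0,0.2],[0.003,-0.0355,0,0,0,0,0.2],[0.003,-0.0355,0,0,0,0,0.2],[0.003,-0.0355,0,0,0,0,0.2],[0.003,-0.0355,0,0,0,0,0.2],[0.003,-0.0355,0,0,0,0,0.2],[0,-0.0355,0,0,0,0,0.2],[0,0,0.02,0,0,0,0.2],[0,0,0.025,0,0,0,0.2],[0,0,0,0,0,0,0.2],[0,0,0,0,0,0,0.2]]]' 60; python3 p.py .418 -.2752 .1355 84.6; python3 chk.py; python3 slot.py; python3 find.py
```

```text
t: 44.75
tcp_pos: [0.4175, -0.2743, 0.1353]
tool_rot: [0.047, 0.999, 0.001, -0.001]
force: [-0.3, -0.7, -1.1]
finger_gap: 0.261
gripper_force: 59.1
t 44.75 tcp [ 0.4175 -0.2743  0.1353] turn units [ 0.02 -0.02 -0.  ] shift after turn, units [-0.0007 -0.0011 -0.0002] mm [-0.6 -0.9 -0.2] gap 0.26 f [-0.3 -0.7 -1.1]
base tool: front x 22.730380883605385 y [-18.01045188  17.56008629] z 52.30396330517863 [array([ 6.6, -0.2]), array([36. , 32.6]), np.float64(89.1)]
floor 120 x [-78.96113477 -60.97191053] y [-56.47946023 -47.69428999]
1428 -89.21869577494428 -59.38273738085126 0.09948150699669135
-100 98 [-21.7  -9.4   7.   21.5]
-85 724 [-22.   -9.2   6.9  21.6]
-70 606 [-21.8  -9.2   6.7  21.6]
px [421. 201.] top z 0.1472 ctr [ 606.2 -292.3] r 11.2 base None
```

```bash
python3 -m pendant '[[[0,-0.0011,0,0,0,0,0.2],[-0.015,0,0,0,0,0,0.2],[-0.015,0,0,0,0,0,0.2],[-0.015,0,0,0,0,0,0.2],[-0.015,0,0,0,0,0,0.2],[-0.015,0,0,0,0,0,0.2],[-0.015,0,0,0,0,0,0.2],[-0.015,0,0,0,0,0,0.2],[0,0,0,0,0,0,0.2],[0,0,0,0,0,0,0.2]]]' 60; python3 p.py .5424 -.2870 .1355 84.6; python3 slot.py|tail -3
```

```text
t: 45.9
tcp_pos: [0.5017, -0.2836, 0.1361]
tool_rot: [0.047, 0.999, 0.0, -0.0]
force: [-1.6, 0.3, -1.3]
finger_gap: 0.258
gripper_force: 59.1
t 45.90 tcp [ 0.5017 -0.2836  0.1361] turn units [ 0.   -0.01  0.  ] shift after turn, units [-0.0511  0.0005  0.0008] mm [-40.9   0.4   0.6] gap 0.26 f [-1.6  0.3 -1.3]
-70 606 [-22.1  -8.6   7.4  21.1]
-55 334 [-16.4  -8.5   7.6  15.5]
-40 62 [-42.6 -14.7  36.7  41.5]
```

```bash
python3 -m pendant '[[[-0.017,0,0,0,0,0,0.2],[-0.017,0,0,0,0,0,0.2],[-0.017,0,0,0,0,0,0.2],[0,0,0,0,0,0,0.2],[0,0,0.002,0,0,0,0.2],[0,0,0.002,0,0,0,0.2],[0,0,0.0015,0,0,0,0.2],[0,0,0,0,0,0,0.2],[0,0,0,0,0,0,0.2]]]' 60; python3 p.py .5424 -.2870 .1355 84.6
```

```text
t: 46.85
tcp_pos: [0.5412, -0.2873, 0.1335]
tool_rot: [0.047, 0.999, 0.0, -0.001]
force: [-2.3, 1.3, 8.7]
finger_gap: 0.257
gripper_force: 60.1
t 46.85 tcp [ 0.5412 -0.2873  0.1335] turn units [ 0.   -0.01 -0.  ] shift after turn, units [-0.0014  0.0005 -0.0026] mm [-1.2  0.4 -2. ] gap 0.26 f [-2.3  1.3  8.7]
```

Contact on the strips. Releasing and moving clear.

```bash
python3 -m pendant '[[[0,0,0,0,0,0,0.3],[0,0,0,0,0,0,0.4],[0,0,0,0,0,0,0.5],[0,0,0,0,0,0,0.5],[0,0,0,0,0,0,0.5],[0,0,-0.015,0,0,0,0.5],[0,0,-0.025,0,0,0,0.5],[0,0,-0.03,0,0,0,0.5],[0,0,-0.03,0,0,0,0.5],[0,0,-0.03,0,0,0,0.5],[0.03,0,-0.03,0,0,0,0.5],[0.03,0,0,0,0,0,0.5],[0.03,0,0,0,0,0,0.5],[0.03,0.02,0,0,0,0,0.5],[0,0.03,0,0,0,0,0.5],[0,0.03,0,0,0,0,0.5],[0,0.03,0,0,0,0,0.5],[0,0,0,0,0,0,0.5],[0,0,0,0,0,0,0.5]]]' 40; python3 find.py
python3 - <<'E'
from h import *
s=snap('scene');t=cv2.imread('pics/tl.png')
cv2.imwrite('pics/fin.png',np.hstack([s['pixels'][:400,80:480,::-1],cv2.resize(t[90:290,190:450],(390,300))[:300].copy() if 0 else cv2.resize(t[90:290,190:450],(400,400))]))
for c in((606.2,-292.3),): pass
E
```

```text
t: 48.75
tcp_pos: [0.4554, -0.1911, 0.2608]
tool_rot: [0.046, 0.999, -0.001, 0.001]
force: [-0.6, 0.6, -0.0]
finger_gap: 0.499
gripper_force: 0.0
px [421. 201.] top z 0.1472 ctr [ 605.8 -292.3] r 11.2 base None
```

View pics/fin.png

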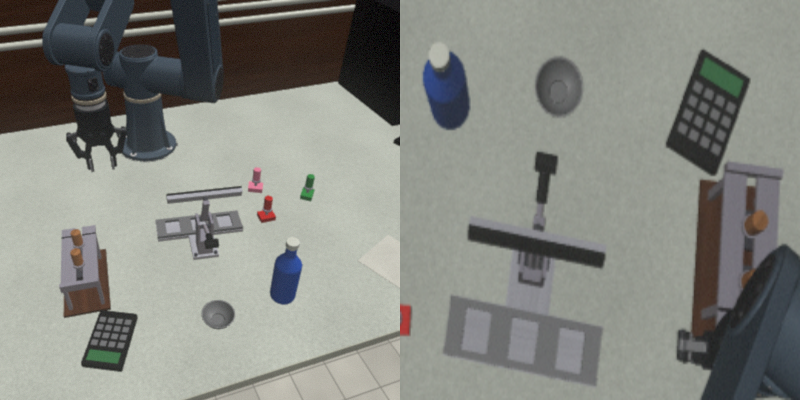

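Both stamps hang in the rail past the line (scene crop (77,237) and (77,257)), the clamp is open, the bystanders are in place and the robot is clear.

```bash
python3 -c "
from station import job
print(job.sign_off())"
```

```text
the job is handed in; nothing more can be done
None
```

The job is handed in: both real stamps (only two were there) were pressed with the clamp locked, the clamp was swung fully open again, and both now hang in the rail past the black line, with the bottle, cup and calculator untouched.

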